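Turn the reversible grater plate coarse side up

ROBOT

A 7-joint arm with a two-finger parallel gripper is mounted at the origin on a cart in front of the work surface, level with it; the furniture and walls round the work are solid. World frame = base frame: x ahead of the robot, y to its left, z up, the work surface at z = 0. Lengths are in m, angles in rad, forces in N, time in s.
With the tool pointing down it reaches from about 0.425 to 0.95 m from the base axis. Payload 4.7 kg.
Tool frame: the origin (TCP) lies on the mounting face of the last link; the fingertips stand 173 mm ahead of it and the grasp point (between the pads) lies 155 mm ahead of it; z points along the fingers, y is the line along which they close (so a half turn about z gives the same grasp; the last joint's range is limited). The gripper opens to 85 mm and grips with 20 to 120 N. Pads are 22 mm wide; open, the fingers measure 114 mm over their backs; the gripper's body (76 mm by 85 mm) begins 54 mm behind the grasp point. The pads swing forward as they close: fully open they stand 13 mm farther back than shut.
Start: joints at [-1.327, 0.469, -0.049, 1.532, 0.024, 1.141, -0.082], TCP at [0.182, 0.65, 0.405] pointing down, gripper open.
Joint ranges: [-2.59, 2.59], [-0.33, 1.99], [-1.39, 1.29], [0.1, 2.45], [-1.04, 4.18], [0.21, 1.99], [-2.66, 2.66]. Speed limits (rad/s): [2.57, 2.57, 3.14, 3.14, 3.14, 3.14, 3.14].

INTERFACE

Orientations are given as a rotation vector (axis times angle).
In Python, from plant import arm, vision, workorder gives the robot as it stands. The module is installed in compiled form; this text tells all that it offers.
- The arm moves only by the shell command python3 -m inch 'ROWS' [OPENING] [FORCE]. ROWS is JSON, a list of rows, each an object of numbers: "x", "y", "z": the shift along the tool's x, y, z in mm; "wx", "wy", "wz": the turn, a rotation vector about the tool's x, y, z in degrees. A call has 1 to 12 rows; each row is the pose to reach, as a shift and turn from the pose commanded when the call began, along the tool's axes at that moment; what a row does not reach only later rows make up. A row lasts 1/10 s, in which the tool goes at most 50 mm and 8.59 degrees, less where a joint would pass 70% of its speed; a pose out of reach is approached as far as the arm can. A call with a gripper value outside its range is refused whole. OPENING is the closure, from 0 (fully open) to 1 (shut), set as the call begins (- or left out, the last holds). The fingers move at their own pace and stop on an object; FORCE is the grip in N (left out, the last holds). Time passes only in rows, so rows that repeat a pose let the fingers close. It gives the time, the measured TCP pose, the force, the opening and the grip force at its end, in the units of the state.
- arm.get_obs(): the state, without advancing time (a new reading comes with each control period).
- vision.capture(name): name is "scene" or "top" or "wrist"; returns the picture (384x512x3 uint8, blue, green, red); there is no depth.
- vision.camera_model(name): a dict with "camera_matrix" (3x3 intrinsics, pixels), "cam_to_world" (4x4, takes a point from camera to world coordinates). Camera axes: x right, y down, z forward; pixel columns grow to the right and rows downward; lengths in m; the calibration is good to about 2 mm. A picture is of the moment at which its call begins: read the wrist's pose just before it. camera_model takes no time and is no camera call; for the wrist camera it gives the pose at the moment of the call.
- workorder.job_done(): hands the job in; it is judged then, once.
The state is a dict: "time": time; "joint_pos": joint angles; "joint_vel": joint speeds; "joint_efforts": joint torques, N m; "tcp_pos": TCP position; "eef_rot": TCP orientation; "force": force on the tool from outside, world axes, zero at the start; "wrist_torque": the same for the moment, N m; "grip_width": finger opening in m; "grasp_force": force on a finger pad.
Only numpy, scipy, OpenCV 4.12 (cv2) and the standard library are available. Lean on these libraries where they do the work, as an engineer would, in place of code of your own. Each camera call takes 0.05 s, during which the arm holds its last target. There are 200 camera calls.

TASK

Both graters are wanted coarse side up for the cheese, but one of them still has its reversible plate lying fine side up. Take that plate off, turn it over and seat it flat on its own box again, fully home with both locating pins in its notches; stand it on end in the toast rack if you need to change your grip, and let go of it. Leave the other grater and everything else on the worktop where it is.

Things in the scene. Friction and masses are not known exactly. Their poses are not given: they have to be found in the camera images.
- plate_1: Grater plate, 0.16 kg, light wood frame 140 (x) x 60 (y) x 12 mm (z) round a steel field; origin at its centre. +z face coarse (rows of large 7 mm teeth), -z face fine (many small points). An 11 mm wide notch right through each short end, centred at y = +12, from |x| = 56.5 to the end; so it fits its pins only one way round on each face. Grip the 60 mm width. Starts seated on box_1.
- plate_2: Grater plate, 0.16 kg, light wood frame 140 (x) x 60 (y) x 12 mm (z) round a steel field; origin at its centre. +z face coarse (rows of large 7 mm teeth), -z face fine (many small points). An 11 mm wide notch right through each short end, centred at y = +12, from |x| = 56.5 to the end; so it fits its pins only one way round on each face. Grip the 60 mm width. Starts seated on box_2.
- box_1: Catch box of a grater, fixed, wood, 152 (x) x 50 (y) x 56 mm high, open on top, origin under its centre. Two 8 mm steel pins, 9.5 mm tall with tapered tips, stand on the rim at x = +-62, y = +12, so both nearer one long side. The plate lies on the rim, 5 mm proud of each long side, x along x. Drawer knob, 12 mm long, at the -x end.
- box_2: Catch box of a grater, fixed, wood, 152 (x) x 50 (y) x 56 mm high, open on top, origin under its centre. Two 8 mm steel pins, 9.5 mm tall with tapered tips, stand on the rim at x = +-62, y = +12, so both nearer one long side. The plate lies on the rim, 5 mm proud of each long side, x along x. Drawer knob, 12 mm long, at the -x end.
- box_1_seat (a point): Where the plate's centre is when it is fully seated on this box: 62 mm above the worktop, box axes. A plate seated coarse side up has these same axes; fine side up, it is turned half round about its y.
- box_2_seat (a point): Where the plate's centre is when it is fully seated on this box: 62 mm above the worktop, box axes. A plate seated coarse side up has these same axes; fine side up, it is turned half round about its y.
- rack: Toast rack, fixed, steel: a tray 100 (x) x 70 (y) mm, its floor 12 mm above the worktop, with five upright wire hoops 62 mm wide (y), 4.4 mm thick and 72 mm high, 21 mm apart along x at x = 0, +-21, +-42. Between them four slots 16.6 mm clear, at x = +-10.5 and +-31.5: a grater plate stands in one on its short end, within 5 degrees of upright. Origin under its centre.
- lemon: A lemon, 71 mm long, 51 mm high, bystander; origin at its underside as it starts.
- egg_cup: Plated egg cup, 46 mm across, 60 mm high, standing, bystander; origin under its foot.
- tumbler: Clear glass tumbler, 80 mm across, 88 mm high, standing, bystander; origin under its foot.
- pepper_mill: Dark wooden pepper mill, 58 mm across, 170 mm high, standing, bystander; origin under its foot.
- cabinet_edge (a point): A point of the lower front edge of the wall cabinets, which runs along y over the whole worktop: the cabinets fill all beyond x = 0.58 m and above 0.45 m over the worktop, solid for the arm.
Things that resemble listed ones, but are neither listed nor needed, are in the scene too. Leave any pink or yellow look-alike of the plate_2 alone.

How it is judged:
At the end, for the whole second after the job is handed in: Both plates lie coarse side up, level within 2 degrees, each on its own box with its centre within 4 mm sideways and 2 mm in height of the fully seated position (in line with the box within 3.4 degrees), at rest (angle between each of plate_1, plate_2's own z axis and vertical below 0.035 rad and angle between the x axis of plate_1 and the x axis of box_1_seat, either way round below 0.06 rad and horizontal distance between plate_1 and box_1_seat below 0.004 m and z of plate_1 in the frame of box_1_seat between -0.002 and 0.002 m and angle between the x axis of plate_2 and the x axis of box_2_seat, either way round below 0.06 rad and horizontal distance between plate_2 and box_2_seat below 0.004 m and z of plate_2 in the frame of box_2_seat between -0.002 and 0.002 m and linear speed of plate_2 below 0.01 m/s); the robot touches nothing.
It fails at once if the grater that was right is disturbed (its plate moved over 10 mm) (distance of plate_1 from where it was at the start of the episode above 0.01 m).
It fails at once if the lemon is moved over 15 mm (distance of lemon from where it was at the start of the episode above 0.015 m).
It fails at once if the egg cup is moved over 15 mm (distance of egg_cup from where it was at the start of the episode above 0.015 m).
It fails at once if the tumbler is moved over 15 mm (distance of tumbler from where it was at the start of the episode above 0.015 m).
It fails at once if the pepper mill is moved over 15 mm (distance of pepper_mill from where it was at the start of the episode above 0.015 m).
It also fails if it takes over 64 s, if anything falls off the work surface, if the arm or the gripper's body presses on something with over 40 N, if the wrist force passes 120 N, or if a joint passes its speed limit or range.

## Working session

There is one attempt and no reset: what is moved stays moved. The work goes in short steps, Python scripts to look and compute and a shell command to move; the robot and the scene stay as the last step left them, time stands still between calls to the robot, and variables do not carry over. Pictures are saved under pics/ and viewed, at most 13 in all, crops included, and the job is handed in when it is done.

```bash
mkdir -p pics; python3 - <<'E'
from plant import arm, vision
import cv2,numpy as np
o=arm.get_obs();print(o)
for n in("scene","top"):
    im=vision.capture(n);cv2.imwrite(f"pics/{n}0.png",im)
    m=vision.camera_model(n);print(n,np.round(m["camera_matrix"],1).tolist(),np.round(m["cam_to_world"],3).tolist())
a=cv2.imread("pics/top0.png");cv2.imwrite("pics/top0b.png",cv2.resize(a,(800,600),interpolation=cv2.INTER_CUBIC))
E
```

```text
{'time': 0.0, 'joint_pos': array([-1.3269071 ,  0.46946382, -0.04860873,  1.53370615,  0.02406322,
        1.1409737 , -0.08230947]), 'joint_vel': array([ 0.00124016,  0.00246297,  0.00166414, -0.00040347,  0.00130351,
       -0.00119778, -0.000173  ]), 'joint_efforts': array([ 4.58754930e-04, -5.10301101e+01, -4.68630600e-02, -2.37715226e+01,
        1.04938354e-02,  7.51170184e-03,  1.34687815e-05]), 'tcp_pos': array([0.18175813, 0.64981513, 0.40364084]), 'eef_rot': array([-4.27106587e-01, -3.11218479e+00,  3.06768710e-03]), 'force': array([ 0.24524703,  0.80359132, -0.93595665]), 'wrist_torque': array([-0.00930715, -0.0209986 ,  0.01784899]), 'grasp_force': 0.0, 'grip_width': 0.08568453078081648}
scene [[369.2, 0.0, 257.5], [0.0, 369.2, 185.4], [0.0, 0.0, 1.0]] [[0.705, -0.535, 0.465, -0.112], [-0.709, -0.539, 0.455, -0.425], [0.008, -0.651, -0.759, 1.32], [0.0, 0.0, 0.0, 1.0]]
top [[351.2, 0.0, 259.3], [0.0, 351.2, 190.6], [0.0, 0.0, 1.0]] [[-0.023, -0.989, 0.144, 0.355], [-1.0, 0.023, -0.005, 0.211], [0.001, -0.144, -0.99, 1.447], [0.0, 0.0, 0.0, 1.0]]
```

View pics/top0b.png

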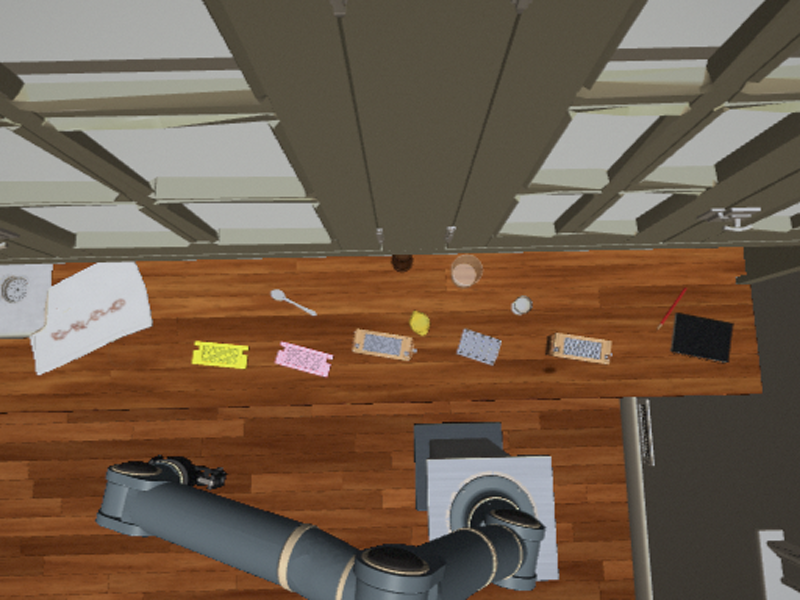

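View pics/scene0.png

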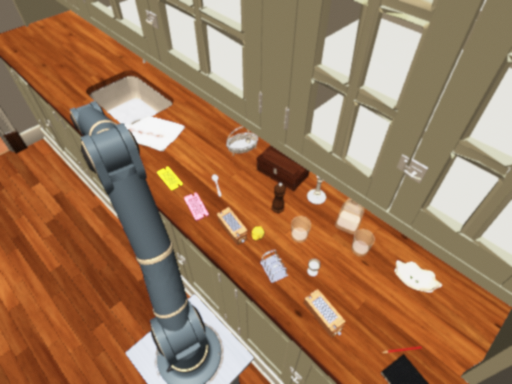

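Candidates (800-px top view): the grater at (384,344) looks finely textured, the one at (582,348) coarse; the yellow (220,355) and pink (304,359) plates are look-alikes to leave. The rack is at (480,346). I'll confirm this in a crop.

```bash
python3 - <<'E'
import cv2,numpy as np
a=cv2.imread("pics/top0.png")
c1=cv2.resize(a[195:245,220:330],None,fx=7,fy=7,interpolation=cv2.INTER_CUBIC)[:, :770]
c2=cv2.resize(a[200:240,290:400],None,fx=7,fy=7,interpolation=cv2.INTER_CUBIC)[:, :770]
cv2.imwrite("pics/c1.png",np.vstack([c1[:320],c2[:280]]))
E
```

```text
(no output)
```

View pics/c1.png

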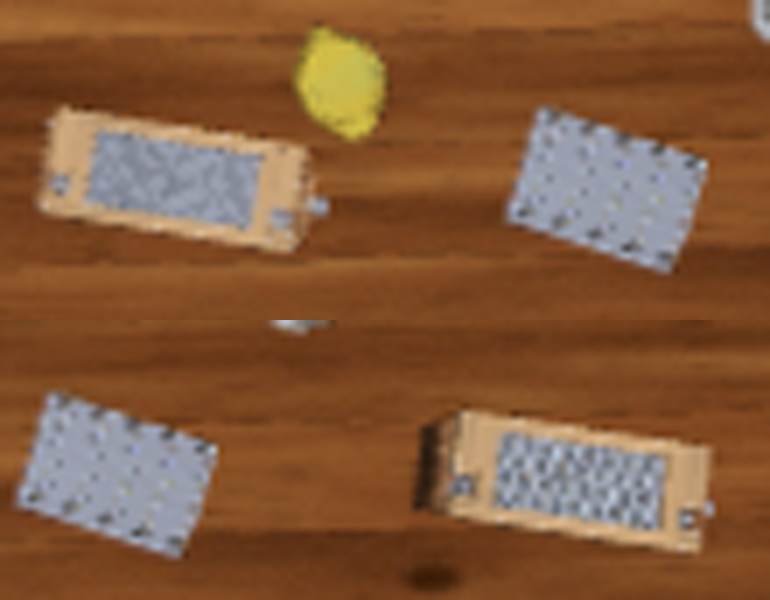

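The left grater (crop 1, centre about (175,180)) shows the fine face: this is plate_2's box, with the knob on the right at (318,205) and pins at (60,185) and (280,218). The right one shows coarse rows, so it stays. The rack's corners are at (543,107), (707,160), (670,270) and (508,220).

```bash
cat > h.py <<'E'
from plant import arm, vision
import numpy as np
from scipy.spatial.transform import Rotation as R
def ray(m,px,z):
    K=np.array(m["camera_matrix"]);T=np.array(m["cam_to_world"])
    d=T[:3,:3]@np.linalg.solve(K,[px[0],px[1],1.]);o=T[:3,3]
    return o+d*(z-o[2])/d[2]
def proj(m,p):
    T=np.array(m["cam_to_world"]);c=T[:3,:3].T@(np.array(p)-T[:3,3]);q=np.array(m["camera_matrix"])@c;return q[:2]/q[2]
def toolR(yaw,lean):
    """tool x along u (azimuth yaw) when upright; lean>0: body leans to +u by lean deg"""
    u=np.array([np.cos(yaw),np.sin(yaw),0]);Z=np.array([0,0,1.]);a=np.radians(lean)
    z=-np.sin(a)*u-np.cos(a)*Z; x=np.cos(a)*u-np.sin(a)*Z
    return R.from_matrix(np.column_stack([x,np.cross(z,x),z]))
def rel(g,Rt,d=0.155,cmd=None):
    """shift mm and turn deg from present pose for grasp point g, orientation Rt"""
    o=arm.get_obs();p,r=(o["tcp_pos"],R.from_rotvec(o["eef_rot"])) if cmd is None else cmd
    t=np.array(g)-Rt.as_matrix()[:,2]*d
    s=r.inv().apply(t-p)*1000;w=np.degrees((r.inv()*Rt).as_rotvec())
    print("shift",np.round(s,1),"turn",np.round(w,2),"tcp target",np.round(t,3),"dist",np.linalg.norm(s).round())
E
python3 - <<'E'
from h import *
m=vision.camera_model("top")
f=lambda c,z:np.array([ray(m,(220+(x+.0)/7-.43,195+y/7-.43),z) for x,y in c])
P=f([(62,105),(308,148),(295,250),(40,212)],.068);Q=f([(543,107),(707,160),(670,270),(508,220)],.072)
for n,A in(("plate",P),("rack",Q)):
    c=A.mean(0);u=(A[0]-A[1]+A[3]-A[2])/2;v=(A[3]-A[0]+A[2]-A[1])/2
    print(n,c.round(4),np.linalg.norm(u[:2]).round(3),np.linalg.norm(v[:2]).round(3),np.degrees(np.arctan2(u[1],u[0])).round(1))
print("pins",f([(60,185),(280,218)],.066).round(3),"knob",f([(318,205)],.03).round(3))
print("lemon",f([(340,85)],.025).round(3))
c=P.mean(0);u=P[0]-P[1];yaw=np.arctan2(u[1],u[0]);print(yaw)
rel(c+[0,0,.22],toolR(yaw,0))
E
```

```text
plate [0.4394 0.264  0.068 ] 0.142 0.059 79.5
rack [0.4279 0.0236 0.072 ] 0.095 0.066 71.1
pins [[0.437 0.329 0.066]
 [0.416 0.206 0.066]] knob [[0.425 0.184 0.03 ]]
lemon [[0.494 0.17  0.025]]
1.374794396667036
shift [-352.1 -302.3  -38.7] turn [-8.000e-02  8.000e-02  8.561e+01] tcp target [0.439 0.264 0.443] dist 466.0
```

```bash
python3 -m inch '[{"x":-352,"y":-302,"z":-38,"wz":85.6},{"x":-352,"y":-302,"z":-38,"wz":85.6},{"x":-352,"y":-302,"z":-38,"wz":85.6},{"x":-352,"y":-302,"z":-38,"wz":85.6},{"x":-352,"y":-302,"z":-38,"wz":85.6},{"x":-352,"y":-302,"z":-38,"wz":85.6},{"x":-352,"y":-302,"z":-38,"wz":85.6},{"x":-352,"y":-302,"z":-38,"wz":85.6},{"x":-352,"y":-302,"z":-38,"wz":85.6},{"x":-352,"y":-302,"z":-38,"wz":85.6},{"x":-352,"y":-302,"z":-38,"wz":85.6},{"x":-352,"y":-302,"z":-38,"wz":85.6}]'
python3 - <<'E'
from h import *
import cv2
o=arm.get_obs();print(o["joint_pos"].round(2),o["tcp_pos"],o["time"])
m=vision.camera_model("wrist");print(np.round(m["camera_matrix"],1).tolist(),np.round(m["cam_to_world"],4).tolist())
im=vision.capture("wrist");cv2.imwrite("pics/w1.png",im)
cv2.imwrite("pics/w1b.png",cv2.resize(im,(800,600),interpolation=cv2.INTER_CUBIC))
np.savez("w1.npz",K=m["camera_matrix"],T=m["cam_to_world"])
E
```

```text
[-1.33  0.47 -0.05  1.53  0.02  1.14 -0.08] [0.18175236 0.64984979 0.4037564 ] 0.1
[[272.0, 0.0, 255.8], [0.0, 272.0, 191.4], [0.0, 0.0, 1.0]] [[0.27, 0.9214, 0.2796, 0.1093], [0.9629, -0.2576, -0.081, 0.6706], [-0.0027, 0.2911, -0.9567, 0.3725], [0.0, 0.0, 0.0, 1.0]]invalid input
```

View pics/w1b.png

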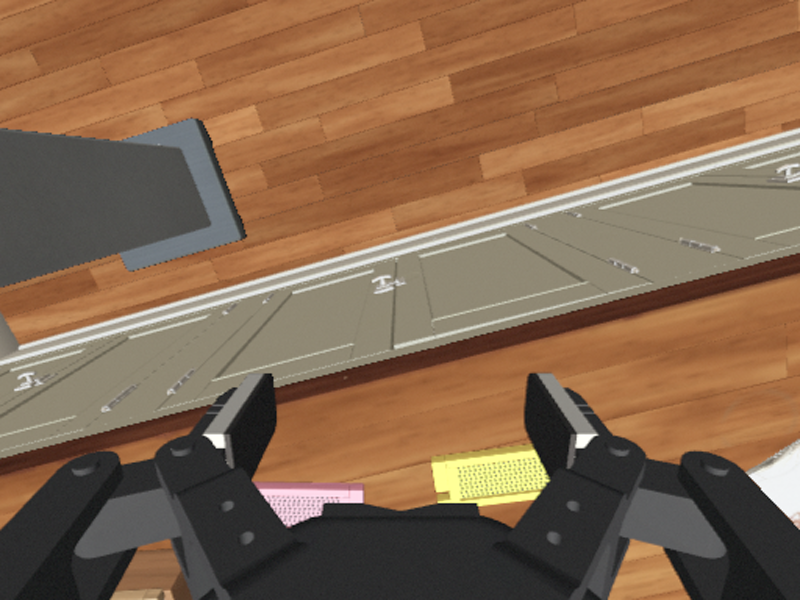

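The wrist view shows only the cupboard front, with the pink and yellow plates at the bottom (310,500) and (490,475). The move was refused, so I'll probe the row format.

```bash
python3 -m inch '[{"x":-50,"y":-43,"z":-5,"wz":8.5},{"x":-100,"y":-86,"z":-10,"wz":17},{"x":-150,"y":-129,"z":-16,"wz":25.5}]'; echo; python3 -m inch '[{"x":-202,"y":-173,"z":-22,"wz":60},{"x":-202,"y":-173,"z":-22,"wz":60}]' 0 60;  python3 -c "
from h import *
print(arm.get_obs()['tcp_pos'])"
```

```text
[0.18178712 0.6498836  0.40389138]invalid input
invalid input
```

```bash
python3 -m inch '[{"x":-20,"y":-17,"z":-2,"wx":0,"wy":0,"wz":4}]'; echo A; python3 -m inch '[{"x":-20.0}]' 0 60; echo B;  python3 -m inch '[{"x":-20}]' 0 20; echo;python3 -m inch --help; which -a python3
```

```text
time: 0.25
tcp_pos: [0.1934, 0.63, 0.4055]
eef_rot: [-0.529, -3.094, 0.0]
force: [0.7, 0.1, 0.1]
grip_width: 0.0857
grasp_force: 0.0
A
B

/bin/python3invalid input
invalid input
invalid input: not JSON, or not a number
```

All six keys are required.

```bash
python3 -c "
from h import *
rel([.4394,.264,.29],toolR(np.radians(80),0))"
```

```text
shift [-353.5 -263.5  -40.3] turn [-0.15 -0.1  80.59] tcp target [0.439 0.264 0.445] dist 443.0
```

```bash
python3 -m inch '[{"x":-350,"y":-262,"z":-40,"wx":0,"wy":0,"wz":80.5},{"x":-350,"y":-262,"z":-40,"wx":0,"wy":0,"wz":80.5},{"x":-350,"y":-262,"z":-40,"wx":0,"wy":0,"wz":80.5},{"x":-350,"y":-262,"z":-40,"wx":0,"wy":0,"wz":80.5},{"x":-350,"y":-262,"z":-40,"wx":0,"wy":0,"wz":80.5},{"x":-350,"y":-262,"z":-40,"wx":0,"wy":0,"wz":80.5},{"x":-350,"y":-262,"z":-40,"wx":0,"wy":0,"wz":80.5},{"x":-350,"y":-262,"z":-40,"wx":0,"wy":0,"wz":80.5},{"x":-350,"y":-262,"z":-40,"wx":0,"wy":0,"wz":80.5},{"x":-350,"y":-262,"z":-40,"wx":0,"wy":0,"wz":80.5},{"x":-350,"y":-262,"z":-40,"wx":0,"wy":0,"wz":80.5},{"x":-350,"y":-262,"z":-40,"wx":0,"wy":0,"wz":80.5}]'
python3 - <<'E'
from h import *
import cv2
o=arm.get_obs();print(o["joint_pos"].round(2),o["tcp_pos"],o["time"])
m=vision.camera_model("wrist")
im=vision.capture("wrist");cv2.imwrite("pics/w2.png",im)
cv2.imwrite("pics/w2b.png",cv2.resize(im,(800,600),interpolation=cv2.INTER_CUBIC))
np.savez("w2.npz",camera_matrix=m["camera_matrix"],cam_to_world=m["cam_to_world"])
E
```

```text
time: 1.45
tcp_pos: [0.4376, 0.2647, 0.4464]
eef_rot: [-2.406, -2.02, 0.001]
force: [-0.1, -0.1, -0.2]
grip_width: 0.0858
grasp_force: 0.0
[-0.96  0.16  0.38  1.88 -0.07  1.11 -0.73] [0.43760805 0.2646615  0.44644484] 1.45
```

View pics/w2b.png

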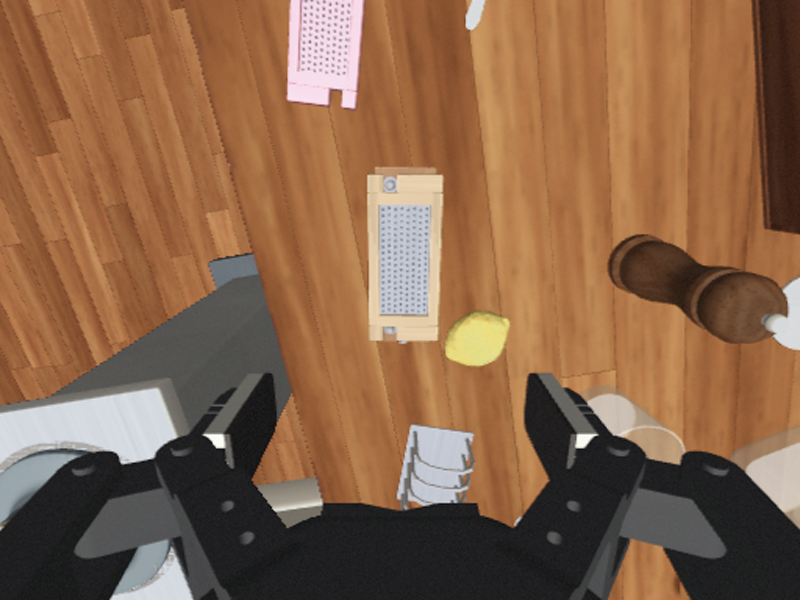

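This shows the fine-side-up plate close up: corners (369,176), (443,176), (438,340), (369,340), pins (390,184) and (390,331). The rack is below, around (440,465).

```bash
python3 - <<'E'
from h import *
m=dict(np.load("w2.npz"))
s=lambda p:((p[0]+.5)*.64-.5,(p[1]+.5)*.64-.5)
A=np.array([ray(m,s(p),.068) for p in[(369,176),(443,176),(438,340),(369,340)]])
u=(A[0]-A[3]+A[1]-A[2])/2;v=(A[0]-A[1]+A[3]-A[2])/2
print(A.round(4),A.mean(0),np.linalg.norm(u),np.linalg.norm(v),np.degrees(np.arctan2(u[1],u[0])))
p=[ray(m,s(q),.0657) for q in[(390,184),(390,331)]];d=p[0]-p[1];print(p,np.linalg.norm(d),np.degrees(np.arctan2(d[1],d[0])))
print("rack",[ray(m,s(q),.012).round(4) for q in[(411,426),(474,433)]])
b=[ray(m,s(q),.056) for q in[(376,168),(436,168)]];print("boxend",b)
E
```

```text
[[0.4246 0.3382 0.068 ]
 [0.4818 0.3281 0.068 ]
 [0.4574 0.1917 0.068 ]
 [0.3976 0.2023 0.068 ]] [0.44035229 0.26507654 0.068     ] 0.13851998918657152 0.05936559039143208 79.32068802803113
[array([0.43966872, 0.32929864, 0.0657    ]), array([0.41714354, 0.20653837, 0.0657    ])] 0.12480972559952691 79.6025005775361
rack [array([0.4148, 0.0733, 0.012 ]), array([0.4813, 0.0526, 0.012 ])]
boxend [array([0.43052577, 0.34328057, 0.056     ]), array([0.47823326, 0.33486091, 0.056     ])]
```

Measurements agree with the sizes: pin spacing 124.8 mm (124 nominal), tray 69.6 mm (70). Plate centre (.4403,.2654), yaw 79.5°. Plan: pick with a 45° lean, near the +x end. Roll 90° into the rack, regrip with the opposite lean, and roll 90° more.

```bash
python3 -c "
from h import *
y=np.radians(79.5);u=np.array([np.cos(y),np.sin(y),0]);C=np.array([.4403,.2654,.062])
rel(C+.03*u,toolR(y,45),.24)"
```

```text
shift [200.6   4.8 214.7] turn [  0.19 -44.99   0.55] tcp target [0.477 0.462 0.232] dist 294.0
```

```bash
python3 -m inch '[{"x":200.6,"y":4.8,"z":214.7,"wx":0.19,"wy":-45,"wz":0.55},{"x":200.6,"y":4.8,"z":214.7,"wx":0.19,"wy":-45,"wz":0.55},{"x":200.6,"y":4.8,"z":214.7,"wx":0.19,"wy":-45,"wz":0.55},{"x":200.6,"y":4.8,"z":214.7,"wx":0.19,"wy":-45,"wz":0.55},{"x":200.6,"y":4.8,"z":214.7,"wx":0.19,"wy":-45,"wz":0.55},{"x":200.6,"y":4.8,"z":214.7,"wx":0.19,"wy":-45,"wz":0.55},{"x":200.6,"y":4.8,"z":214.7,"wx":0.19,"wy":-45,"wz":0.55},{"x":200.6,"y":4.8,"z":214.7,"wx":0.19,"wy":-45,"wz":0.55}]'
python3 -c "
from h import *
y=np.radians(79.5);u=np.array([np.cos(y),np.sin(y),0]);C=np.array([.4403,.2654,.062])
print(arm.get_obs()['joint_pos'].round(2))
rel(C+.03*u,toolR(y,45),.150)"
```

```text
time: 2.3
tcp_pos: [0.4771, 0.4616, 0.2301]
eef_rot: [1.938, 1.612, -0.807]
force: [-0.0, -0.8, 0.0]
grip_width: 0.0852
grasp_force: 0.0
[-1.13  0.81  0.38  1.53  0.15  1.51 -1.01]
shift [-0.8 -0.3 88.8] turn [-0.07  0.17  0.04] tcp target [0.465 0.399 0.168] dist 89.0
```

```bash
python3 -m inch '[{"x":-0.8,"y":-0.3,"z":45,"wx":0,"wy":0,"wz":0},{"x":-0.8,"y":-0.3,"z":75,"wx":0,"wy":0,"wz":0},{"x":-0.8,"y":-0.3,"z":88,"wx":0,"wy":0,"wz":0},{"x":-0.8,"y":-0.3,"z":88.8,"wx":0,"wy":0,"wz":0},{"x":-0.8,"y":-0.3,"z":88.8,"wx":0,"wy":0,"wz":0}]'
python3 - <<'E'
from h import *
import cv2
im=vision.capture("wrist")
cv2.imwrite("pics/w3.png",cv2.resize(im,(800,600),interpolation=cv2.INTER_CUBIC))
y=np.radians(79.5);u=np.array([np.cos(y),np.sin(y),0]);C=np.array([.4403,.2654,.062])
rel(C+.03*u,toolR(y,45),.150)
E
```

```text
time: 2.8
tcp_pos: [0.4668, 0.3991, 0.1719]
eef_rot: [1.945, 1.611, -0.8]
force: [0.2, 0.0, 0.5]
grip_width: 0.0854
grasp_force: 0.0
shift [ 2.  -1.5  3.2] turn [-0.02 -0.23 -0.18] tcp target [0.465 0.399 0.168] dist 4.0
```

View pics/w3.png

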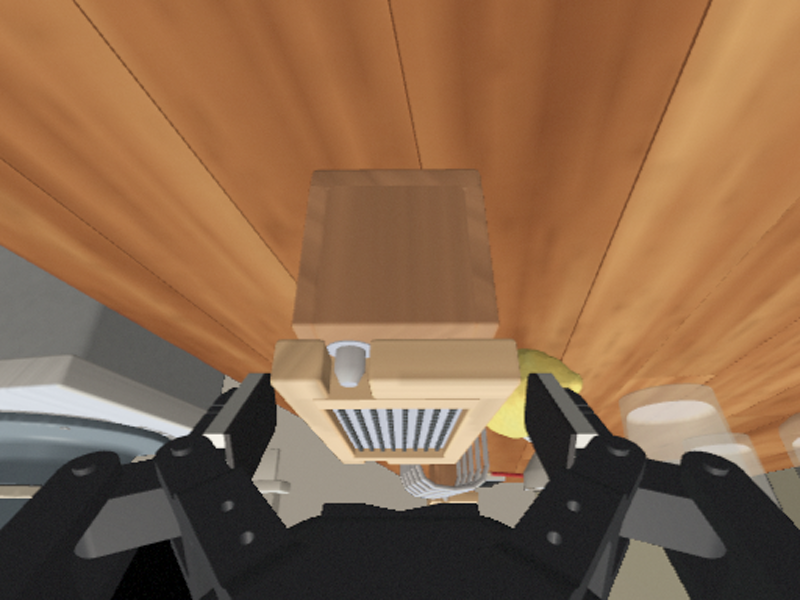

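The fingers straddle the plate symmetrically: plate end 272–520, fingertips 273–527. The pin sits in its notch at (350,362), and the lemon is clear behind the right finger. Correct 3 mm and close.

```bash
python3 -m inch '[{"x":2,"y":-1.5,"z":4,"wx":0,"wy":-0.2,"wz":0},{"x":2,"y":-1.5,"z":4,"wx":0,"wy":-0.2,"wz":0}]' - 60; python3 -m inch '[{"x":0,"y":0,"z":0,"wx":0,"wy":0,"wz":0},{"x":0,"y":0,"z":0,"wx":0,"wy":0,"wz":0},{"x":0,"y":0,"z":0,"wx":0,"wy":0,"wz":0},{"x":0,"y":0,"z":0,"wx":0,"wy":0,"wz":0},{"x":0,"y":0,"z":0,"wx":0,"wy":0,"wz":0},{"x":0,"y":0,"z":0,"wx":0,"wy":0,"wz":0},{"x":0,"y":0,"z":0,"wx":0,"wy":0,"wz":0}]' 1 60; python3 -c "
from h import *
np.set_printoptions(precision=5)
o=arm.get_obs();print(o);np.savez('grasp1.npz',p=o['tcp_pos'],r=o['eef_rot'])"
```

```text
time: 3.05
tcp_pos: [0.4641, 0.3981, 0.1656]
eef_rot: [1.94, 1.609, -0.806]
force: [0.6, -0.2, -1.0]
grip_width: 0.0854
grasp_force: 0.0
time: 3.75
tcp_pos: [0.4646, 0.3977, 0.1659]
eef_rot: [1.94, 1.608, -0.805]
force: [0.5, 2.9, 4.5]
grip_width: 0.0589
grasp_force: 64.9
{'time': 3.75, 'joint_pos': array([-1.10708,  0.83065,  0.37752,  1.69267,  0.16457,  1.3213 ,
       -1.03245]), 'joint_vel': array([ 0.00097, -0.0002 ,  0.00101,  0.00221,  0.00132, -0.00122,
       -0.0002 ]), 'joint_efforts': array([ 1.23051e+00, -5.32543e+01,  8.31688e+00, -1.09784e+01,
        8.44097e-01,  1.90042e+00,  3.90139e-02]), 'tcp_pos': array([0.46464, 0.3977 , 0.16594]), 'eef_rot': array([ 1.9403 ,  1.60818, -0.80527]), 'force': array([0.50945, 2.89225, 4.51236]), 'wrist_torque': array([ 0.62156, -0.28717,  0.08573]), 'grasp_force': 64.85429048538208, 'grip_width': 0.058948792426546055}
```

```bash
cat >> h.py <<'E'
def T(Rm,p):
    M=np.eye(4);M[:3,:3]=Rm;M[:3,3]=p;return M
def box(yaw,c): # box axes at c
    u=np.array([np.cos(yaw),np.sin(yaw),0]);Z=np.array([0,0,1.]);return T(np.column_stack([u,np.cross(Z,u),Z]),c)
Ry=lambda d:T(R.from_euler('y',d,degrees=True).as_matrix(),[0,0,0])
SEAT=box(np.radians(79.5),[.4403,.2654,.062])
def meas():
    o=arm.get_obs();return T(R.from_rotvec(o["eef_rot"]).as_matrix(),o["tcp_pos"])
def tel(M):
    """rows from present tool pose to tool pose M"""
    D=np.linalg.inv(meas())@M
    print("shift",np.round(D[:3,3]*1000,1),"turn",np.round(np.degrees(R.from_matrix(D[:3,:3]).as_rotvec()),2),"tcp",M[:3,3].round(3),"dist",round(np.linalg.norm(D[:3,3])*1000))
try:
    _g=np.load('grasp1.npz');G1=T(R.from_rotvec(_g['r']).as_matrix(),_g['p']);P1=np.linalg.inv(G1)@SEAT@Ry(180) # plate in tool
except Exception: pass
RACK=box(np.radians(72.5),[.4332,.0152,0])
def rackplate(slot,dz=0): # upright plate, end at +u (fine-up) raised: fine face to -u, coarse to +u
    M=RACK@Ry(90);  # plate z(coarse)->+x(u); plate x -> -z : plate -x end (B) up
    M=M.copy();M[:3,3]=(RACK@[slot,0,.082+dz,1])[:3];return M
E
python3 -m inch '[{"x":-30,"y":0,"z":-30,"wx":0,"wy":0,"wz":0},{"x":-60,"y":0,"z":-60,"wx":0,"wy":0,"wz":0},{"x":-95,"y":0,"z":-95,"wx":0,"wy":0,"wz":0},{"x":-110,"y":0,"z":-110,"wx":0,"wy":0,"wz":0},{"x":-110,"y":0,"z":-110,"wx":0,"wy":0,"wz":0}]'
python3 - <<'E'
from h import *
np.set_printoptions(precision=4,suppress=True)
print(P1)
t=rackplate(-.0105,.10)@np.linalg.inv(P1)
print(t);tel(t)
E
```

```text
time: 4.25
tcp_pos: [0.4651, 0.3974, 0.3237]
eef_rot: [1.945, 1.608, -0.801]
force: [0.3, 0.3, -2.1]
grip_width: 0.0594
grasp_force: 69.0
[[-0.7054 -0.0029  0.7088 -0.0212]
 [ 0.0029 -1.     -0.0012  0.0004]
 [ 0.7088  0.0012  0.7054  0.1687]
 [ 0.      0.      0.      1.    ]]
[[ 0.2159  0.9533  0.211   0.3986]
 [ 0.6751 -0.3019  0.6731 -0.0939]
 [ 0.7054 -0.0029 -0.7088  0.3165]
 [ 0.      0.      0.      1.    ]]
shift [-345.5   26.4  354.6] turn [ 0.37 89.65  7.56] tcp [ 0.399 -0.094  0.317] dist 496
```

```bash
python3 -m inch '[{"x":-345,"y":26,"z":355,"wx":0.4,"wy":89.6,"wz":7.6},{"x":-345,"y":26,"z":355,"wx":0.4,"wy":89.6,"wz":7.6},{"x":-345,"y":26,"z":355,"wx":0.4,"wy":89.6,"wz":7.6},{"x":-345,"y":26,"z":355,"wx":0.4,"wy":89.6,"wz":7.6},{"x":-345,"y":26,"z":355,"wx":0.4,"wy":89.6,"wz":7.6},{"x":-345,"y":26,"z":355,"wx":0.4,"wy":89.6,"wz":7.6},{"x":-345,"y":26,"z":355,"wx":0.4,"wy":89.6,"wz":7.6},{"x":-345,"y":26,"z":355,"wx":0.4,"wy":89.6,"wz":7.6},{"x":-345,"y":26,"z":355,"wx":0.4,"wy":89.6,"wz":7.6},{"x":-345,"y":26,"z":355,"wx":0.4,"wy":89.6,"wz":7.6},{"x":-345,"y":26,"z":355,"wx":0.4,"wy":89.6,"wz":7.6},{"x":-345,"y":26,"z":355,"wx":0.4,"wy":89.6,"wz":7.6}]'
python3 - <<'E'
from h import *
import cv2
print(arm.get_obs()["joint_pos"].round(2))
tel(rackplate(-.0105,.10)@np.linalg.inv(P1))
ims=[]
for n in("wrist","scene","top"):
    m=vision.camera_model(n);im=vision.capture(n);cv2.imwrite(f"pics/{n}4.png",im);np.savez(n+"4.npz",camera_matrix=m["camera_matrix"],cam_to_world=m["cam_to_world"])
w=cv2.imread("pics/wrist4.png");s=cv2.imread("pics/scene4.png");t=cv2.imread("pics/top4.png")
a=cv2.resize(w,(512,384));b=cv2.resize(s[190:340,220:335],(288,376),interpolation=cv2.INTER_CUBIC)
c=cv2.resize(t[180:250,240:380],(420,210),interpolation=cv2.INTER_CUBIC)
out=np.zeros((600,800,3),np.uint8);out[:384,:512]=a;out[:376,512:]=b;out[386:596,:420]=c;cv2.imwrite("pics/v4.png",out)
E
```

```text
time: 5.45
tcp_pos: [0.3965, -0.0983, 0.3142]
eef_rot: [-2.07, -1.494, -0.843]
force: [0.9, 0.8, -2.1]
grip_width: 0.059
grasp_force: 68.9
[ 0.01  0.23  0.41  2.27 -1.04  1.08  0.82]
shift [5.1 0.7 1.7] turn [ 0.33  0.29 -0.6 ] tcp [ 0.399 -0.094  0.317] dist 5
```

View pics/v4.png

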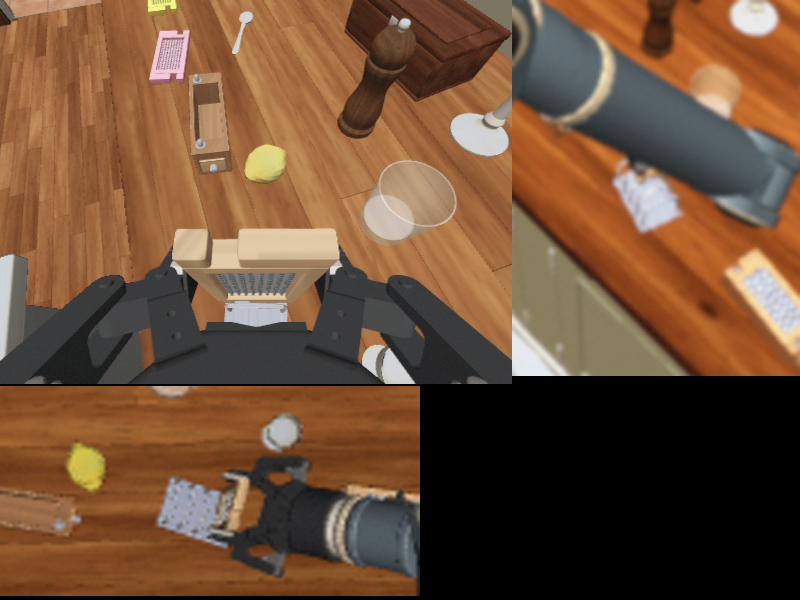

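The wrist view shows the plate held on edge, the empty box with pins at (197,78) and (200,143), and all bystanders clear. Taking the earlier top-view corners as the tray at z=12 mm gives 99x69 mm centred at (.431,.015), which agrees with the wrist fix. I'll use slot +31.5, to take joint 5 off its limit.

```bash
sed -i 's/^RACK=.*/RACK=box(np.radians(72.2),[.4325,.0153,0])/' h.py; python3 - <<'E'
from h import *
tel(rackplate(.0315,.072)@np.linalg.inv(P1))
E
```

```text
shift [12.7  0.4 47.8] turn [-0.38  0.52 -0.24] tcp [ 0.41  -0.054  0.289] dist 49
```

```bash
python3 -m inch '[{"x":12.7,"y":0.4,"z":47.8,"wx":-0.4,"wy":0.5,"wz":-0.2},{"x":12.7,"y":0.4,"z":47.8,"wx":-0.4,"wy":0.5,"wz":-0.2},{"x":12.7,"y":0.4,"z":47.8,"wx":-0.4,"wy":0.5,"wz":-0.2},{"x":12.7,"y":0.4,"z":47.8,"wx":-0.4,"wy":0.5,"wz":-0.2}]'
python3 - <<'E'
from h import *
import cv2
print(arm.get_obs()["joint_pos"].round(2))
for z in(.072,.045):tel(rackplate(.0315,z)@np.linalg.inv(P1))
print((meas()@P1).round(4))
n="top";im=vision.capture(n);cv2.imwrite("pics/t5.png",im)
s=vision.capture("scene");cv2.imwrite("pics/s5.png",s);w=vision.capture("wrist")
out=np.zeros((600,800,3),np.uint8)
out[:280,:480]=cv2.resize(im[190:237,270:350],(480,280),interpolation=cv2.INTER_CUBIC)
out[:300,480:]=cv2.resize(s[215:290,240:320],(320,300),interpolation=cv2.INTER_CUBIC)
out[300:600,:600]=cv2.resize(w[220:340,140:380],(600,300),interpolation=cv2.INTER_CUBIC)
cv2.imwrite("pics/v5.png",out)
E
```

```text
time: 6.0
tcp_pos: [0.4106, -0.0489, 0.2901]
eef_rot: [-2.049, -1.508, -0.851]
force: [0.2, -0.9, -1.8]
grip_width: 0.059
grasp_force: 69.3
[ 0.51  0.28 -0.31  2.27 -1.04  0.84  0.73]
shift [-4.4  1.  -2.2] turn [-0.29 -0.24  0.53] tcp [ 0.41  -0.054  0.289] dist 5
shift [-23.5   1.   16.9] turn [-0.29 -0.24  0.53] tcp [ 0.41  -0.054  0.262] dist 29
[[ 0.004  -0.9551  0.2961  0.4421]
 [ 0.0031  0.2961  0.9551  0.0507]
 [-1.     -0.0029  0.0042  0.156 ]
 [ 0.      0.      0.      1.    ]]
```

View pics/v5.png

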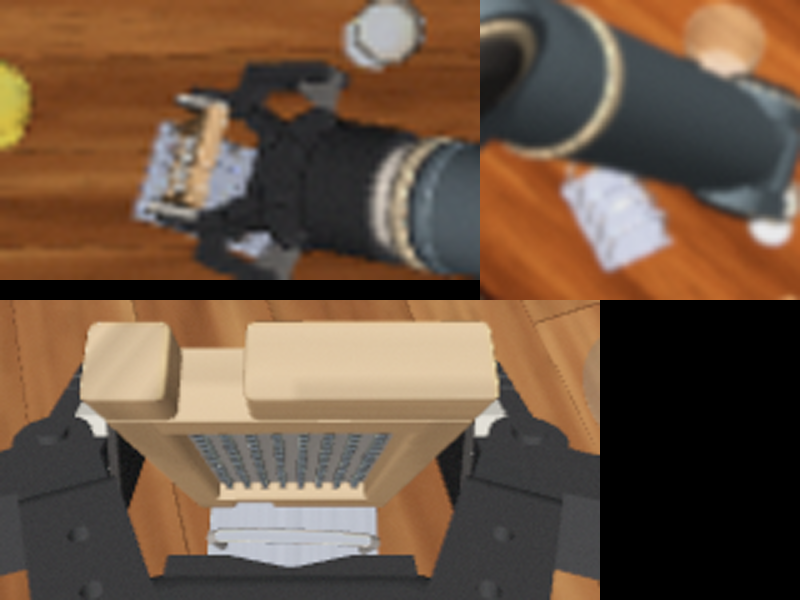

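Top view: the plate is over the +u part of the rack. The wrist crop shows the plate end centred between the fingers and one hoop's top bar at crop (215–375, 540). I'll compare that bar with its predicted projection while re-measuring the offset.

```bash
python3 - <<'E'
from h import *
m=vision.camera_model("wrist")
for x in(-.042,-.021,0,.021,.042):
    a=[proj(m,(RACK@[x,y,.072,1])[:3]) for y in(.031,-.031)]
    print(x,[((p[0]-140)*2.5,(p[1]-220)*2.5+300) for p in a])
print("plate end",[((p[0]-140)*2.5,(p[1]-220)*2.5+300) for p in[proj(m,(meas()@P1@[-.07,y,-.006,1])[:3]) for y in(.03,-.03)]], [((p[0]-140)*2.5,(p[1]-220)*2.5+300) for p in[proj(m,(meas()@P1@[-.07,y,.006,1])[:3]) for y in(.03,-.03)]])
print("plate low",[((p[0]-140)*2.5,(p[1]-220)*2.5+300) for p in[proj(m,(meas()@P1@[.07,y,-.006,1])[:3]) for y in(.03,-.03)]])
tel(rackplate(.0315,.072)@np.linalg.inv(P1))
E
```

```text
-0.042 [(np.float64(186.7941234826477), np.float64(770.7157092132558)), (np.float64(400.54894108641264), np.float64(771.4669164160638))]
-0.021 [(np.float64(191.90807986224328), np.float64(684.0064180928108)), (np.float64(395.47126830382365), np.float64(684.7336539709999))]
0 [(np.float64(196.55654162525195), np.float64(605.1897848733352)), (np.float64(390.855727191386), np.float64(605.8942021647138))]
0.021 [(np.float64(200.80029909709305), np.float64(533.2350839027457)), (np.float64(386.6419741262723), np.float64(533.9178133496705))]
0.042 [(np.float64(204.68999910726035), np.float64(467.28357678811847)), (np.float64(382.7797332414531), np.float64(467.945710255962))]
plate end [(np.float64(84.64005460123708), np.float64(399.3884037538062)), (np.float64(517.4347158480457), np.float64(398.39555640410833))] [(np.float64(96.01760173676482), np.float64(317.6306607627332)), (np.float64(504.43750049039363), np.float64(316.6617361335687))]
plate low [(np.float64(201.571151165721), np.float64(507.2216806204216)), (np.float64(388.7905145514168), np.float64(506.81158815746085))]
shift [-2.6 -0.1 -0.3] turn [-0.04 -0.09  0.37] tcp [ 0.41  -0.054  0.289] dist 3
```

```bash
python3 -m inch '[{"x":-2.6,"y":-0.1,"z":-0.3,"wx":0,"wy":0,"wz":0.4},{"x":-2.6,"y":-0.1,"z":-0.3,"wx":0,"wy":0,"wz":0.4},{"x":-2.6,"y":-0.1,"z":-0.3,"wx":0,"wy":0,"wz":0.4},{"x":-2.6,"y":-0.1,"z":-0.3,"wx":0,"wy":0,"wz":0.4}]'
python3 - <<'E'
from h import *
import cv2
m=vision.camera_model("wrist");M=meas();w=vision.capture("wrist");cv2.imwrite("pics/w6.png",w);np.savez("w6.npz",camera_matrix=m["camera_matrix"],cam_to_world=m["cam_to_world"],M=M)
print(arm.get_obs()["joint_pos"].round(2))
tel(rackplate(.0315,.072)@np.linalg.inv(P1))
for c in(248,265):
  print(c,[tuple(int(v) for v in w[r,c]) for r in range(296,326)])
for x in(.021,.042):print(x,[proj(m,(RACK@[x+d,0,.0698,1])[:3]).round(1) for d in(-.0022,.0022)])
print("low edge front/back",[proj(m,(M@P1@[.07,0,z,1])[:3]).round(1) for z in(-.006,.006)])
E
```

```text
time: 6.55
tcp_pos: [0.4105, -0.0546, 0.2889]
eef_rot: [-2.061, -1.497, -0.851]
force: [-0.5, -0.4, -1.2]
grip_width: 0.059
grasp_force: 69.3
[ 0.51  0.29 -0.29  2.27 -1.04  0.85  0.74]
shift [ 0.4 -0.6  0.9] turn [ 0.07 -0.12 -0.04] tcp [ 0.41  -0.054  0.289] dist 1
248 [(168, 203, 227), (167, 201, 225), (165, 200, 224), (145, 180, 205), (102, 129, 153), (170, 172, 178), (204, 194, 191), (204, 194, 190), (203, 193, 188), (201, 191, 187), (179, 172, 169), (191, 192, 192), (206, 196, 191), (204, 194, 190), (202, 192, 188), (203, 194, 188), (168, 161, 160), (202, 192, 188), (202, 192, 188), (202, 192, 187), (203, 193, 188), (202, 192, 188), (202, 192, 188), (202, 192, 188), (201, 191, 187), (202, 191, 188), (202, 191, 187), (202, 192, 187), (197, 187, 183), (128, 121, 120)]
265 [(167, 202, 227), (167, 201, 225), (164, 198, 222), (143, 177, 203), (90, 121, 151), (88, 121, 150), (116, 132, 154), (206, 196, 192), (206, 195, 192), (205, 195, 192), (203, 194, 190), (173, 174, 177), (205, 197, 191), (204, 195, 190), (202, 192, 188), (204, 193, 190), (188, 188, 188), (207, 196, 192), (206, 195, 191), (206, 195, 191), (205, 196, 191), (205, 195, 191), (206, 196, 192), (206, 196, 192), (206, 195, 191), (206, 196, 191), (206, 196, 192), (206, 195, 191), (201, 191, 187), (94, 88, 87)]
0.021 [array([257. , 312.7]), array([257., 307.])]
0.042 [array([256.9, 286.5]), array([256.8, 281.3])]
low edge front/back [array([258.1, 302.8]), array([258. , 287.1])]
```

The hoop bar is at rows 306.5–312, against 307–312.7 predicted, so the rack is good to under 0.5 mm. The plate's lower edge is at row 299.7, against 302.8: it has likely sagged 1–2° in the grip. Fit it on both ends.

```bash
python3 - <<'E'
from h import *
import cv2
m=dict(np.load("w6.npz"));M=m["M"];w=cv2.imread("pics/w6.png").astype(int)
for c in(270,300):print(c,[(r,int(w[r,c].sum())) for r in range(225,272)])
def rot(a):
    D=np.eye(4);D[2,3]=.150;return D@Ry(a)@np.linalg.inv(D)@P1
for a in(-3,-2,-1,0,1,2,3):
    P=rot(a);print(a,"low front",proj(m,(M@P@[.07,0,-.006,1])[:3]).round(1),"up front",proj(m,(M@P@[-.07,-.01,-.006,1])[:3]).round(1),"up back",proj(m,(M@P@[-.07,-.01,.006,1])[:3]).round(1))
E
```

```text
270 [(225, 302), (226, 300), (227, 316), (228, 419), (229, 578), (230, 593), (231, 598), (232, 594), (233, 594), (234, 591), (235, 590), (236, 585), (237, 585), (238, 585), (239, 587), (240, 590), (241, 590), (242, 590), (243, 589), (244, 593), (245, 596), (246, 594), (247, 595), (248, 598), (249, 599), (250, 591), (251, 583), (252, 575), (253, 566), (254, 557), (255, 548), (256, 546), (257, 546), (258, 541), (259, 492), (260, 389), (261, 381), (262, 371), (263, 359), (264, 368), (265, 367), (266, 356), (267, 379), (268, 524), (269, 365), (270, 359), (271, 359)]
300 [(225, 326), (226, 333), (227, 349), (228, 437), (229, 581), (230, 593), (231, 599), (232, 596), (233, 592), (234, 594), (235, 591), (236, 587), (237, 584), (238, 586), (239, 586), (240, 587), (241, 587), (242, 589), (243, 589), (244, 591), (245, 594), (246, 593), (247, 595), (248, 592), (249, 594), (250, 585), (251, 578), (252, 572), (253, 563), (254, 560), (255, 548), (256, 543), (257, 548), (258, 540), (259, 485), (260, 383), (261, 383), (262, 371), (263, 364), (264, 370), (265, 363), (266, 351), (267, 369), (268, 468), (269, 361), (270, 358), (271, 359)]
-3 low front [258.1 309.7] up front [289.  252.9] up back [286.9 221.5]
-2 low front [258.1 307.4] up front [289.1 255.1] up back [287.  223.2]
-1 low front [258.1 305.1] up front [289.1 257.3] up back [287.2 225. ]
0 low front [258.1 302.8] up front [289.2 259.5] up back [287.3 226.8]
1 low front [258.  300.5] up front [289.3 261.7] up back [287.4 228.6]
2 low front [258.  298.3] up front [289.4 263.9] up back [287.5 230.5]
3 low front [258. 296.] up front [289.4 266.2] up back [287.7 232.4]
```

With edge rounding allowed for, the fit gives about 0° sag, so the grasp model holds. Descend.

```bash
python3 - <<'E'
from h import *
for z in(.05,.004):tel(rackplate(.0315,z)@np.linalg.inv(P1))
E
```

```text
shift [-15.2  -0.6  16.5] turn [ 0.07 -0.12 -0.04] tcp [ 0.41  -0.054  0.267] dist 22
shift [-47.7  -0.5  49. ] turn [ 0.07 -0.12 -0.04] tcp [ 0.41  -0.054  0.221] dist 68
```

```bash
python3 -m inch '[{"x":-8,"y":-0.6,"z":9,"wx":0,"wy":0,"wz":0},{"x":-15.2,"y":-0.6,"z":16.5,"wx":0,"wy":0,"wz":0},{"x":-22,"y":-0.6,"z":23.5,"wx":0,"wy":0,"wz":0},{"x":-22,"y":-0.6,"z":23.5,"wx":0,"wy":0,"wz":0}]'
python3 - <<'E'
from h import *
print(arm.get_obs()["joint_pos"].round(2))
print((np.linalg.inv(rackplate(.0315,0))@meas()@P1).round(4))
for z in(.04,.004):tel(rackplate(.0315,z)@np.linalg.inv(P1))
E
```

```text
time: 7.0
tcp_pos: [0.4098, -0.0538, 0.2559]
eef_rot: [-2.061, -1.494, -0.85]
force: [0.3, 0.4, -1.4]
grip_width: 0.0592
grasp_force: 69.4
[ 0.65  0.38 -0.46  2.29 -1.04  0.74  0.78]
[[ 1.00e+00 -2.00e-03 -3.20e-03 -3.98e-02]
 [ 2.00e-03  1.00e+00 -2.20e-03  3.00e-04]
 [ 3.20e-03  2.20e-03  1.00e+00  2.00e-04]
 [ 0.00e+00  0.00e+00  0.00e+00  1.00e+00]]
shift [ 0.6  0.3 -0.2] turn [ 0.01 -0.18 -0.17] tcp [ 0.41  -0.054  0.257] dist 1
shift [-24.9   0.5  25.2] turn [ 0.01 -0.18 -0.17] tcp [ 0.41  -0.054  0.221] dist 35
```

```bash
python3 -m inch '[{"x":-8,"y":0.3,"z":8,"wx":0,"wy":-0.1,"wz":-0.1},{"x":-16,"y":0.4,"z":16,"wx":0,"wy":-0.2,"wz":-0.2},{"x":-24,"y":0.5,"z":24,"wx":0,"wy":-0.2,"wz":-0.2},{"x":-25.5,"y":0.5,"z":26,"wx":0,"wy":-0.2,"wz":-0.2},{"x":-26,"y":0.5,"z":26.5,"wx":0,"wy":-0.2,"wz":-0.2}]'
python3 - <<'E'
from h import *
print(arm.get_obs()["joint_pos"].round(2))
print((np.linalg.inv(rackplate(.0315,0))@meas()@P1).round(4))
tel(rackplate(.0315,.0)@np.linalg.inv(P1))
E
```

```text
time: 7.5
tcp_pos: [0.4108, -0.0535, 0.2197]
eef_rot: [-2.062, -1.502, -0.85]
force: [-0.5, 0.8, -1.3]
grip_width: 0.0591
grasp_force: 69.4
[ 0.73  0.48 -0.58  2.3  -1.04  0.62  0.83]
[[ 1.0e+00  2.5e-03  7.0e-04 -3.2e-03]
 [-2.5e-03  1.0e+00  5.0e-04 -8.0e-04]
 [-7.0e-04 -5.0e-04  1.0e+00  2.0e-04]
 [ 0.0e+00  0.0e+00  0.0e+00  1.0e+00]]
shift [-2.5 -0.6  2.1] turn [0.08 0.04 0.12] tcp [ 0.41  -0.054  0.217] dist 3
```

```bash
python3 -m inch '[{"x":-1.5,"y":-0.4,"z":1.3,"wx":0,"wy":0,"wz":0},{"x":-2.5,"y":-0.6,"z":2.1,"wx":0,"wy":0,"wz":0},{"x":-3,"y":-0.6,"z":2.6,"wx":0,"wy":0,"wz":0},{"x":-3,"y":-0.6,"z":2.6,"wx":0,"wy":0,"wz":0}]'
python3 - <<'E'
from h import *
print((np.linalg.inv(rackplate(.0315,0))@meas()@P1).round(4)[:3,3])
E
```

```text
time: 7.9
tcp_pos: [0.4108, -0.0534, 0.2174]
eef_rot: [-2.059, -1.501, -0.854]
force: [-3.1, -4.3, 15.3]
grip_width: 0.0593
grasp_force: 71.0
[-0.0012 -0.001   0.0008]
```

Contact with the tray floor (15 N). Ease off, release and withdraw.

```bash
python3 -m inch '[{"x":0.4,"y":0,"z":-0.4,"wx":0,"wy":0,"wz":0},{"x":0.4,"y":0,"z":-0.4,"wx":0,"wy":0,"wz":0},{"x":0.4,"y":0,"z":-0.4,"wx":0,"wy":0,"wz":0}]'
python3 -c "
from h import *
o=arm.get_obs();print(o['force']);np.savez('rel.npz',M=meas())"
python3 -m inch '[{"x":0,"y":0,"z":0,"wx":0,"wy":0,"wz":0},{"x":0,"y":0,"z":0,"wx":0,"wy":0,"wz":0},{"x":0,"y":0,"z":0,"wx":0,"wy":0,"wz":0},{"x":0,"y":0,"z":0,"wx":0,"wy":0,"wz":0},{"x":0,"y":0,"z":0,"wx":0,"wy":0,"wz":0},{"x":0,"y":0,"z":0,"wx":0,"wy":0,"wz":0}]' 0
python3 -m inch '[{"x":0,"y":0,"z":-20,"wx":0,"wy":0,"wz":0},{"x":0,"y":0,"z":-60,"wx":0,"wy":0,"wz":0},{"x":0,"y":0,"z":-90,"wx":0,"wy":0,"wz":0},{"x":0,"y":0,"z":-90,"wx":0,"wy":0,"wz":0}]'
python3 - <<'E'
from h import *
import cv2
m=vision.camera_model("wrist");M=meas();w=vision.capture("wrist");cv2.imwrite("pics/w7.png",w);np.savez("w7.npz",camera_matrix=m["camera_matrix"],cam_to_world=m["cam_to_world"],M=M)
B=rackplate(.0315,0)
for n,z in(("front",-.006),("back",.006)):print(n,[proj(m,(B@[-.07,y,z,1])[:3]).round(1) for y in(.03,-.03)],)
print("low",proj(m,(B@[.03,0,-.006,1])[:3]))
for c in (int(proj(m,(B@[-.07,-.01,0,1])[:3])[0]),):
  print(c,[(r,int(w[r,c].sum())) for r in range(150,330,1)])
print(arm.get_obs()["joint_pos"].round(2))
# next: other side, lean +45, high waypoint then standoff
yr=np.radians(72.2);g=(B@[-.04,0,0,1])[:3]
rel(g+[0,0,.1],toolR(yr,0),.24);rel(g,toolR(yr,45),.24)
E
```

```text
time: 8.2
tcp_pos: [0.4107, -0.0534, 0.2176]
eef_rot: [-2.06, -1.502, -0.853]
force: [-2.3, -2.2, 9.7]
grip_width: 0.0593
grasp_force: 70.1
[-2.33943609 -2.19292573  9.72558427]
time: 8.8
tcp_pos: [0.41, -0.0535, 0.2162]
eef_rot: [-2.061, -1.502, -0.85]
force: [-0.3, -0.3, -1.2]
grip_width: 0.0853
grasp_force: 0.0
time: 9.2
tcp_pos: [0.391, -0.1164, 0.2819]
eef_rot: [-2.069, -1.503, -0.854]
force: [0.7, 0.2, -0.0]
grip_width: 0.0852
grasp_force: 0.0
front [array([209.4, 185. ]), array([298.8, 184.7])]
back [array([210.7, 169.8]), array([297.5, 169.6])]
low [254.06891606 233.71573416]
268 [(150, 487), (151, 453), (152, 451), (153, 452), (154, 425), (155, 343), (156, 259), (157, 252), (158, 230), (159, 262), (160, 293), (161, 285), (162, 292), (163, 300), (164, 297), (165, 292), (166, 299), (167, 308), (168, 305), (169, 358), (170, 581), (171, 588), (172, 586), (173, 583), (174, 581), (175, 581), (176, 586), (177, 587), (178, 587), (179, 593), (180, 575), (181, 554), (182, 542), (183, 535), (184, 490), (185, 356), (186, 374), (187, 360), (188, 356), (189, 362), (190, 353), (191, 351), 
[... 1203 characters left out ...]
2, 569), (293, 571), (294, 572), (295, 568), (296, 572), (297, 573), (298, 571), (299, 570), (300, 568), (301, 565), (302, 501), (303, 575), (304, 585), (305, 579), (306, 578), (307, 578), (308, 527), (309, 572), (310, 571), (311, 573), (312, 570), (313, 572), (314, 572), (315, 572), (316, 573), (317, 570), (318, 566), (319, 479), (320, 354), (321, 352), (322, 350), (323, 351), (324, 276), (325, 175), (326, 180), (327, 170), (328, 170), (329, 175)]
[ 0.84  0.34 -0.5   2.25 -0.88  0.85  0.73]
shift [ 2.47e+02 -1.00e-01 -1.04e+01] turn [  0.22 -44.72  -0.11] tcp target [0.442 0.045 0.462] dist 247.0
shift [247.8  -1.1 230. ] turn [  0.17 -89.72  -0.2 ] tcp target [0.494 0.207 0.292] dist 338.0
```

The plate stands upright as predicted: top end rows 169.5–184 observed, 170–185 predicted. Now go over the top to the other side, with lean +55 so the final lean is only −35.

```bash
python3 -m inch '[{"x":247,"y":0,"z":-10,"wx":0.2,"wy":-44.7,"wz":0},{"x":247,"y":0,"z":-10,"wx":0.2,"wy":-44.7,"wz":0},{"x":247,"y":0,"z":-10,"wx":0.2,"wy":-44.7,"wz":0},{"x":247,"y":0,"z":-10,"wx":0.2,"wy":-44.7,"wz":0},{"x":247,"y":0,"z":-10,"wx":0.2,"wy":-44.7,"wz":0},{"x":247,"y":0,"z":-10,"wx":0.2,"wy":-44.7,"wz":0},{"x":247,"y":0,"z":-10,"wx":0.2,"wy":-44.7,"wz":0}]'
python3 - <<'E'
from h import *
print(arm.get_obs()["joint_pos"].round(2))
yr=np.radians(72.2);g=(rackplate(.0315,0)@[-.032,0,0,1])[:3]
rel(g,toolR(yr,55),.24)
E
```

```text
time: 9.95
tcp_pos: [0.4431, 0.0528, 0.464]
eef_rot: [-2.525, -1.868, -0.009]
force: [-0.4, 0.6, 0.1]
grip_width: 0.0857
grasp_force: 0.0
[ 0.31  0.07 -0.54  1.94  0.03  1.14 -0.54]
shift [188.    3.4 213.3] turn [  0.5  -55.29   0.65] tcp target [0.502 0.232 0.252] dist 284.0
```

```bash
python3 -m inch '[{"x":188,"y":3.4,"z":213,"wx":0.5,"wy":-55.3,"wz":0.65},{"x":188,"y":3.4,"z":213,"wx":0.5,"wy":-55.3,"wz":0.65},{"x":188,"y":3.4,"z":213,"wx":0.5,"wy":-55.3,"wz":0.65},{"x":188,"y":3.4,"z":213,"wx":0.5,"wy":-55.3,"wz":0.65},{"x":188,"y":3.4,"z":213,"wx":0.5,"wy":-55.3,"wz":0.65},{"x":188,"y":3.4,"z":213,"wx":0.5,"wy":-55.3,"wz":0.65},{"x":188,"y":3.4,"z":213,"wx":0.5,"wy":-55.3,"wz":0.65},{"x":188,"y":3.4,"z":213,"wx":0.5,"wy":-55.3,"wz":0.65},{"x":188,"y":3.4,"z":213,"wx":0.5,"wy":-55.3,"wz":0.65}]'
python3 - <<'E'
from h import *
import cv2
print(arm.get_obs()["joint_pos"].round(2))
m=vision.camera_model("wrist");M=meas();w=vision.capture("wrist");cv2.imwrite("pics/w8.png",w);np.savez("w8.npz",camera_matrix=m["camera_matrix"],cam_to_world=m["cam_to_world"],M=M)
B=rackplate(.0315,0)
P=lambda q:(proj(m,(B@[*q,1])[:3]).round(1)*1.5625).round()
print("coarse top",P((-.07,.03,.006)),P((-.07,-.03,.006)),"fine top",P((-.07,.03,-.006)),P((-.07,-.03,-.006)),"grip z",P((-.032,.03,0)),"low",P((0,.03,.006)),P((0,-.03,.006)))
cv2.imwrite("pics/w8b.png",cv2.resize(w,(800,600),interpolation=cv2.INTER_CUBIC))
yr=np.radians(72.2);g=(B@[-.032,0,0,1])[:3]
rel(g,toolR(yr,55),.24)
rel(g,toolR(yr,55),.149)
E
```

```text
time: 10.85
tcp_pos: [0.5015, 0.2245, 0.2473]
eef_rot: [1.938, 1.402, -1.021]
force: [-0.2, -0.6, 0.4]
grip_width: 0.0856
grasp_force: 0.0
[-0.29  0.69 -0.46  1.79  0.65  1.7  -1.37]
coarse top [341. 398.] [471. 399.] fine top [345. 400.] [468. 401.] grip z [347. 322.] low [348. 258.] [465. 258.]
shift [ 1.9 -2.3 -8.5] turn [-0.86  0.14 -0.1 ] tcp target [0.502 0.232 0.252] dist 9.0
shift [ 2.1 -0.9 82.5] turn [-0.86  0.14 -0.1 ] tcp target [0.479 0.162 0.199] dist 82.0
```

View pics/w8b.png

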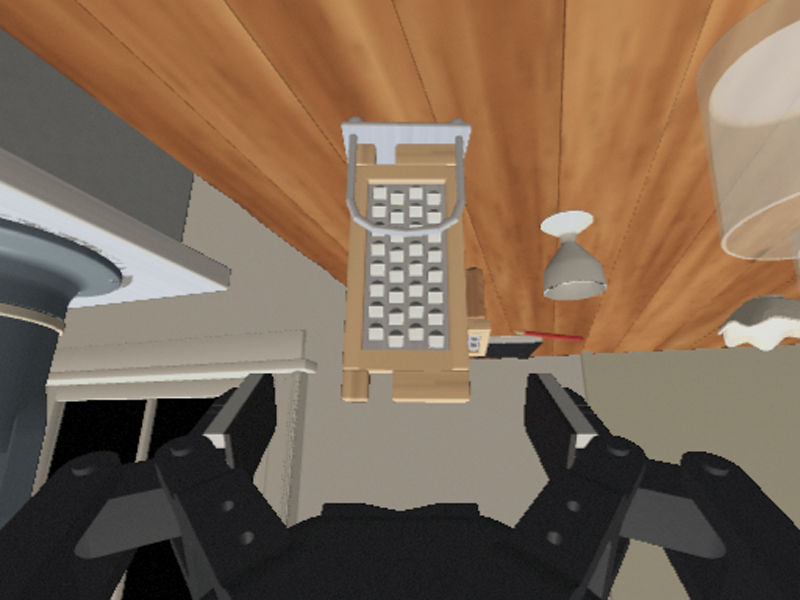

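The plate stands upright, coarse side facing me; top corners at (342,402) and (470,402) against predicted (341,398) and (471,399). The tumbler is well to the right. Advance and regrip.

```bash
python3 -m inch '[{"x":2,"y":-0.9,"z":35,"wx":-0.8,"wy":0,"wz":0},{"x":2,"y":-0.9,"z":65,"wx":-0.8,"wy":0,"wz":0},{"x":2,"y":-0.9,"z":80,"wx":-0.8,"wy":0,"wz":0},{"x":2,"y":-0.9,"z":82.5,"wx":-0.8,"wy":0,"wz":0},{"x":2,"y":-0.9,"z":82.5,"wx":-0.8,"wy":0,"wz":0},{"x":2,"y":-0.9,"z":82.5,"wx":-0.8,"wy":0,"wz":0}]'
python3 - <<'E'
from h import *
B=rackplate(.0315,0);yr=np.radians(72.2);g=(B@[-.032,0,0,1])[:3]
rel(g,toolR(yr,55),.149)
E
```

```text
time: 11.5
tcp_pos: [0.4804, 0.1632, 0.2008]
eef_rot: [1.929, 1.403, -1.002]
force: [-0.4, 0.0, -0.1]
grip_width: 0.0854
grasp_force: 0.0
shift [ 0.  -0.4  2.3] turn [ 0.09  0.04 -0.19] tcp target [0.479 0.162 0.199] dist 2.0
```

```bash
python3 -m inch '[{"x":0,"y":-0.4,"z":2,"wx":0,"wy":0,"wz":0},{"x":0,"y":-0.4,"z":2,"wx":0,"wy":0,"wz":0},{"x":0,"y":-0.4,"z":2,"wx":0,"wy":0,"wz":0},{"x":0,"y":-0.4,"z":2,"wx":0,"wy":0,"wz":0},{"x":0,"y":-0.4,"z":2,"wx":0,"wy":0,"wz":0},{"x":0,"y":-0.4,"z":2,"wx":0,"wy":0,"wz":0},{"x":0,"y":-0.4,"z":2,"wx":0,"wy":0,"wz":0},{"x":0,"y":-0.4,"z":2,"wx":0,"wy":0,"wz":0}]' 1 60
python3 - <<'E'
from h import *
np.savez('grasp2.npz',M=meas());print((np.linalg.inv(meas())@rackplate(.0315,0)).round(4))
print(arm.get_obs()["force"],arm.get_obs()["joint_pos"].round(2))
import cv2
m=vision.camera_model("wrist");w=vision.capture("wrist");cv2.imwrite("pics/w9.png",w);np.savez("w9.npz",camera_matrix=m["camera_matrix"],cam_to_world=m["cam_to_world"],M=meas())
B=rackplate(.0315,0);P=lambda q:proj(m,(B@[*q,1])[:3]).round(1)
print("coarse top",P((-.07,.03,.006)),P((-.07,-.03,.006)),"fine top",P((-.07,.03,-.006)),P((-.07,-.03,-.006)))
for c in(265,285):print(c,[(r,int(w[r,c].sum())) for r in range(220,330)])
for r in(240,):print(r,[(c,int(w[r,c].sum())) for c in range(165,350,1)])
E
```

```text
time: 12.3
tcp_pos: [0.4791, 0.1609, 0.1991]
eef_rot: [1.928, 1.402, -1.005]
force: [2.1, 2.5, 5.6]
grip_width: 0.0591
grasp_force: 65.2
[[ 8.210e-01 -3.000e-03  5.709e-01  2.680e-02]
 [-2.900e-03 -1.000e+00 -1.000e-03 -1.000e-04]
 [ 5.709e-01 -9.000e-04 -8.210e-01  1.665e-01]
 [ 0.000e+00  0.000e+00  0.000e+00  1.000e+00]]
[2.0643676  2.53802824 5.55002482] [-0.22  0.7  -0.44  1.93  0.72  1.56 -1.42]
coarse top [189.7 357.2] [329.7 356.6] fine top [195.6 350.3] [323.1 349.7]
265 [(220, 393), (221, 388), (222, 349), (223, 215), (224, 214), (225, 216), (226, 211), (227, 230), (228, 387), (229, 608), (230, 600), (231, 602), (232, 602), (233, 604), (234, 603), (235, 606), (236, 607), (237, 612), (238, 609), (239, 567), (240, 393), (241, 392), (242, 388), (243, 388), (244, 375), (245, 216), (246, 219), (247, 216), (248, 219), (249, 218), (250, 237), (251, 387), (252, 599), (253, 600), (254, 596), (255, 601), (256, 604), (257, 605), (258, 605), (259, 607), (260, 615), (261, 616), (262, 611), (263, 396), (264, 390), (265, 397), (266, 391), (267, 383), (268, 275), (269, 219), (270, 219), (2
[... 3543 characters left out ...]
01), (292, 605), (293, 452), (294, 377), (295, 402), (296, 406), (297, 402), (298, 355), (299, 356), (300, 384), (301, 400), (302, 406), (303, 415), (304, 416), (305, 414), (306, 417), (307, 418), (308, 416), (309, 417), (310, 417), (311, 417), (312, 414), (313, 414), (314, 413), (315, 407), (316, 410), (317, 244), (318, 241), (319, 277), (320, 281), (321, 277), (322, 280), (323, 282), (324, 279), (325, 285), (326, 278), (327, 282), (328, 176), (329, 104), (330, 110), (331, 107), (332, 114), (333, 107), (334, 176), (335, 196), (336, 202), (337, 199), (338, 200), (339, 196), (340, 192), (341, 198), (342, 180), (343, 383), (344, 425), (345, 425), (346, 424), (347, 423), (348, 423), (349, 420)]
```

```bash
cat >> h.py <<'E'
try:
    B2=rackplate(.0323,0);P2=np.linalg.inv(np.load('grasp2.npz')['M'])@B2;P2[1,3]=.0002
except Exception: pass
def seat(dz,dx=0,dy=0):
    D=np.eye(4);D[:3,3]=[dx,dy,dz];return SEAT@D@np.linalg.inv(P2)
E
python3 -m inch '[{"x":-16,"y":0,"z":-11,"wx":0,"wy":0,"wz":0},{"x":-41,"y":0,"z":-29,"wx":0,"wy":0,"wz":0},{"x":-73,"y":0,"z":-52,"wx":0,"wy":0,"wz":0},{"x":-109,"y":0,"z":-76,"wx":0,"wy":0,"wz":0},{"x":-123,"y":0,"z":-86,"wx":0,"wy":0,"wz":0},{"x":-123,"y":0,"z":-86,"wx":0,"wy":0,"wz":0}]'
python3 - <<'E'
from h import *
tel(seat(.10))
print(seat(.1)[:3,3],seat(0)[:3,3],arm.get_obs()["joint_pos"].round(2))
E
```

```text
time: 12.95
tcp_pos: [0.4788, 0.1612, 0.3501]
eef_rot: [1.931, 1.402, -1.001]
force: [0.6, -0.3, -2.8]
grip_width: 0.0591
grasp_force: 64.9
shift [ 38.6 -54.3  62.2] turn [-1.02 89.7  -7.96] tcp [0.419 0.15  0.283] dist 91
[0.41855209 0.15038032 0.28255825] [0.41855209 0.15038032 0.18255825] [-0.19  0.47 -0.47  1.86  0.66  1.76 -1.22]
```

```bash
python3 -m inch '[{"x":0,"y":-5,"z":0,"wx":0,"wy":8.5,"wz":0},{"x":2,"y":-10,"z":2,"wx":0,"wy":17,"wz":0},{"x":4,"y":-15,"z":5,"wx":0,"wy":25.5,"wz":-1},{"x":6,"y":-20,"z":10,"wx":0,"wy":34,"wz":-2},{"x":10,"y":-25,"z":18,"wx":0,"wy":42.5,"wz":-3},{"x":14,"y":-30,"z":26,"wx":-0.2,"wy":51,"wz":-4},{"x":20,"y":-36,"z":36,"wx":-0.4,"wy":59.5,"wz":-5},{"x":26,"y":-42,"z":46,"wx":-0.6,"wy":68,"wz":-6},{"x":32,"y":-48,"z":54,"wx":-0.8,"wy":76,"wz":-7},{"x":36,"y":-52,"z":59,"wx":-1,"wy":84,"wz":-7.6},{"x":38.6,"y":-54.3,"z":62.2,"wx":-1,"wy":89.7,"wz":-8},{"x":38.6,"y":-54.3,"z":62.2,"wx":-1,"wy":89.7,"wz":-8}]'
python3 - <<'E'
from h import *
print(arm.get_obs()["joint_pos"].round(2));tel(seat(.10));tel(seat(.03))
E
```

```text
time: 14.15
tcp_pos: [0.4167, 0.1476, 0.2783]
eef_rot: [-2.065, -1.7, -0.631]
force: [-0.3, -0.4, -2.0]
grip_width: 0.0593
grasp_force: 64.9
[ 0.63  0.5  -1.11  2.23 -0.21  0.35 -0.36]
shift [ 4.9  1.2 -1.7] turn [-0.56  0.12 -0.55] tcp [0.419 0.15  0.283] dist 5
shift [-34.9   2.2  55.8] turn [-0.56  0.12 -0.55] tcp [0.419 0.15  0.213] dist 66
```

```bash
python3 -m inch '[{"x":-10,"y":0.6,"z":16,"wx":-0.2,"wy":0.1,"wz":-0.3},{"x":-20,"y":1,"z":32,"wx":-0.4,"wy":0.1,"wz":-0.5},{"x":-29,"y":2,"z":47,"wx":-0.5,"wy":0.1,"wz":-0.5},{"x":-34.9,"y":2.2,"z":55.8,"wx":-0.5,"wy":0.1,"wz":-0.5},{"x":-34.9,"y":2.2,"z":55.8,"wx":-0.5,"wy":0.1,"wz":-0.5},{"x":-34.9,"y":2.2,"z":55.8,"wx":-0.5,"wy":0.1,"wz":-0.5}]'
python3 - <<'E'
from h import *
import cv2
print(arm.get_obs()["joint_pos"].round(2));tel(seat(.03));tel(seat(.0))
m=vision.camera_model("wrist");M=meas();w=vision.capture("wrist");cv2.imwrite("pics/w10.png",w);np.savez("w10.npz",camera_matrix=m["camera_matrix"],cam_to_world=m["cam_to_world"],M=M)
t=vision.capture("top");cv2.imwrite("pics/t10.png",t)
P=lambda A,q:(proj(m,(A@[*q,1])[:3])).round(1)
Q=M@P2
for n,x in(("knob end",-.07),("far end",.07)):print(n,[P(Q,(x,y,z)) for y in(.03,-.03) for z in(-.006,.006)],"notch",P(Q,(.0565*np.sign(x),.012,.006)))
for x in(-.062,.062):print("pin",[P(SEAT,(x,.012,z)) for z in(-.006,.0035)])
print("box far edge",[P(SEAT,(.076,y,-.006)) for y in(.025,-.025)],"near",[P(SEAT,(-.076,y,-.006)) for y in(.025,-.025)])
cv2.imwrite("pics/w10b.png",cv2.resize(w[60:384,90:422],(800,600),interpolation=cv2.INTER_CUBIC))
E
```

```text
time: 14.75
tcp_pos: [0.4203, 0.153, 0.2148]
eef_rot: [-2.064, -1.72, -0.647]
force: [-0.5, 1.0, -2.2]
grip_width: 0.0589
grasp_force: 65.8
[ 0.39  0.55 -0.84  2.27 -0.62  0.21  0.1 ]
shift [-3.6 -1.3  0.2] turn [0.22 0.26 0.35] tcp [0.419 0.15  0.213] dist 4
shift [-20.6  -1.4  24.9] turn [0.22 0.26 0.35] tcp [0.419 0.15  0.183] dist 32
knob end [array([194.8, 351.7]), array([188.7, 358.9]), array([324. , 351.2]), array([330.8, 358.3])] notch [232.1 323.5]
far end [array([209.5,  96.9]), array([206.1,  83.7]), array([305.8,  96.6]), array([309.5,  83.4])] notch [236.7 103.4]
pin [array([234.3, 326.2]), array([233.1, 329.1])]
pin [array([238.3, 136.4]), array([237.5, 129.5])]
box far edge [array([221. , 119.4]), array([288.9, 119.6])] near [array([210.8, 353.5]), array([298.9, 353.3])]
```

View pics/w10b.png

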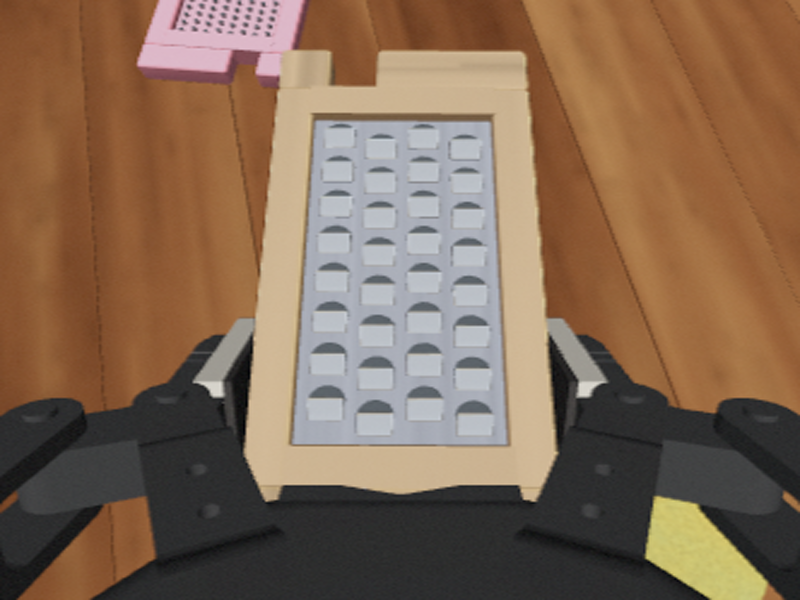

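The plate is coarse side up and centred over the box. The far edge at crop row 51 and the notch bottom at row 85 sit 5–7 px lower than predicted, so the far end sags slightly. Fit the sag and cross-check the box pose against the earlier view of the empty box.

```bash
python3 - <<'E'
from h import *
import cv2
m=dict(np.load("w10.npz"));M=m["M"]
for a in(0,-1,-2,-3):
    D=np.eye(4);D[2,3]=.150;P=D@Ry(a)@np.linalg.inv(D)@P2
    c=lambda q:((proj(m,(M@P@[*q,1])[:3])-[90,60])*[2.41,1.852]).round(0)
    print(a,"far top",c((.07,.03,.006)),"notch",c((.0565,.012,.006)))
m=dict(np.load("wrist4.npz"))
for x in(.062,-.062):print("pin base/tip",[proj(m,(SEAT@[x,.012,z,1])[:3]).round(1) for z in(-.006,.0035)])
w=cv2.imread("pics/wrist4.png");h=cv2.cvtColor(w,cv2.COLOR_BGR2HSV)
for (r0,r1) in((65,95),(125,165)):
    q=(h[r0:r1,185:215,1]<60);ys,xs=np.nonzero(q);print("steel rows",ys.min()+r0,ys.max()+r0,"cols",xs.min()+185,xs.max()+185,"mean",xs.mean()+185,ys.mean()+r0,len(xs))
E
```

```text
0 far top [280.  44.] notch [354.  80.]
-1 far top [281.  47.] notch [354.  83.]
-2 far top [282.  51.] notch [354.  86.]
-3 far top [284.  54.] notch [355.  89.]
pin base/tip [array([196.9,  79.2]), array([195.6,  74. ])]
pin base/tip [array([200.2, 144. ]), array([198.8, 139.5])]
steel rows 74 82 cols 193 201 mean 196.51724137931035 78.60344827586206 58
steel rows 139 164 cols 195 214 mean 200.3975903614458 144.74698795180723 83
```

Box pose confirmed; sag is about 1.7°. Fold it into the model and lower to just above the pins.

```bash
cat >> h.py <<'E'
try:
    _D=np.eye(4);_D[2,3]=.150;P2=_D@Ry(-1.6)@np.linalg.inv(_D)@P2
except Exception: pass
def err():
    E=np.linalg.inv(SEAT)@meas()@P2;print("plate in seat mm",(E[:3,3]*1000).round(1),"rot",np.degrees(R.from_matrix(E[:3,:3]).as_rotvec()).round(2))
E
python3 -c "
from h import *
err();tel(seat(.03));tel(seat(.013))"
```

```text
plate in seat mm [ 2.8 -1.8 31.7] rot [-0.45  1.78  0.25]
shift [-8.4 -1.4  0.7] turn [0.22 1.78 0.47] tcp [0.418 0.147 0.21 ] dist 9
shift [-18.1  -1.5  14.7] turn [0.22 1.78 0.47] tcp [0.418 0.147 0.193] dist 23
```

```bash
python3 -m inch '[{"x":-8.4,"y":-1.4,"z":0.7,"wx":0.2,"wy":1.8,"wz":0.5},{"x":-8.4,"y":-1.4,"z":0.7,"wx":0.2,"wy":1.8,"wz":0.5},{"x":-13,"y":-1.5,"z":7,"wx":0.2,"wy":1.8,"wz":0.5},{"x":-18,"y":-1.5,"z":14.7,"wx":0.2,"wy":1.8,"wz":0.5},{"x":-18,"y":-1.5,"z":14.7,"wx":0.2,"wy":1.8,"wz":0.5},{"x":-18,"y":-1.5,"z":14.7,"wx":0.2,"wy":1.8,"wz":0.5}]'
python3 -c "
from h import *
err();tel(seat(.013));tel(seat(.007));print(arm.get_obs()['joint_pos'].round(2))"
```

```text
time: 15.45
tcp_pos: [0.4183, 0.1469, 0.1936]
eef_rot: [-2.045, -1.693, -0.674]
force: [-1.2, 0.8, -2.0]
grip_width: 0.0587
grasp_force: 65.8
plate in seat mm [ 0.2 -0.6 13.8] rot [-0.02 -0.12 -0.08]
shift [-0.3 -0.4  0.4] turn [ 0.07 -0.12 -0.05] tcp [0.418 0.147 0.193] dist 1
shift [-3.8 -0.4  5.3] turn [ 0.07 -0.12 -0.05] tcp [0.418 0.147 0.187] dist 7
[ 0.35  0.57 -0.76  2.29 -1.03  0.21  0.54]
```

```bash
python3 -m inch '[{"x":-1.5,"y":-0.4,"z":2,"wx":0,"wy":-0.1,"wz":0},{"x":-3.8,"y":-0.4,"z":5.3,"wx":0,"wy":-0.1,"wz":0},{"x":-3.8,"y":-0.4,"z":5.3,"wx":0,"wy":-0.1,"wz":0},{"x":-3.8,"y":-0.4,"z":5.3,"wx":0,"wy":-0.1,"wz":0}]'
python3 -c "
from h import *
err();tel(seat(.007));tel(seat(.002));print(arm.get_obs()['joint_pos'].round(2))"
```

```text
time: 15.85
tcp_pos: [0.4199, 0.1459, 0.1889]
eef_rot: [-2.045, -1.694, -0.669]
force: [-0.4, 0.8, -1.8]
grip_width: 0.059
grasp_force: 65.8
plate in seat mm [-0.9 -1.9  8.7] rot [ 0.14  0.05 -0.  ]
shift [-0.4 -2.2  1.9] turn [-0.11  0.05 -0.09] tcp [0.418 0.147 0.187] dist 3
shift [-3.4 -2.1  6. ] turn [-0.11  0.05 -0.09] tcp [0.418 0.147 0.182] dist 7
[ 0.34  0.58 -0.75  2.29 -1.04  0.21  0.56]
```

```bash
python3 -m inch '[{"x":-0.4,"y":-2.2,"z":1.9,"wx":-0.1,"wy":0,"wz":0},{"x":-0.4,"y":-2.2,"z":1.9,"wx":-0.1,"wy":0,"wz":0},{"x":-0.4,"y":-2.2,"z":1.9,"wx":-0.1,"wy":0,"wz":0},{"x":-0.4,"y":-2.2,"z":1.9,"wx":-0.1,"wy":0,"wz":0}]'
python3 -c "
from h import *
err();tel(seat(.007));tel(seat(.004));print(arm.get_obs()['joint_pos'].round(3))"
```

```text
time: 16.25
tcp_pos: [0.4193, 0.1464, 0.1888]
eef_rot: [-2.045, -1.695, -0.667]
force: [0.4, -0.4, -2.5]
grip_width: 0.059
grasp_force: 65.8
plate in seat mm [-0.6 -1.   8.5] rot [0.17 0.11 0.04]
shift [-0.8 -1.5  1.6] turn [-0.16  0.11 -0.07] tcp [0.418 0.147 0.187] dist 2
shift [-2.5 -1.5  4. ] turn [-0.16  0.11 -0.07] tcp [0.418 0.147 0.184] dist 5
[ 0.34   0.583 -0.747  2.291 -1.042  0.212  0.557]
```

Joints 5 and 6 are at their limits 8 mm above the seat, with no contact. Reducing the lean is the direction that frees them, so I'll tilt the far end down onto its pin first.

```bash
cat >> h.py <<'E'
def seatt(dz,t):
    D=np.eye(4);D[2,3]=dz;return SEAT@D@Ry(t)@np.linalg.inv(P2)
E
python3 -c "
from h import *
tel(seatt(.0075,4));tel(seatt(.006,4))"
```

```text
shift [11.2 -1.5 -0.3] turn [-0.18 -3.89 -0.06] tcp [0.419 0.155 0.196] dist 11
shift [10.3 -1.5  0.9] turn [-0.18 -3.89 -0.06] tcp [0.419 0.155 0.194] dist 10
```

```bash
python3 -m inch '[{"x":5.5,"y":-1.5,"z":-0.2,"wx":-0.2,"wy":-2,"wz":0},{"x":11,"y":-1.5,"z":-0.3,"wx":-0.2,"wy":-3.9,"wz":0},{"x":10.3,"y":-1.5,"z":0.9,"wx":-0.2,"wy":-3.9,"wz":0},{"x":10.3,"y":-1.5,"z":0.9,"wx":-0.2,"wy":-3.9,"wz":0}]'
python3 -c "
from h import *
err();tel(seatt(.006,4));tel(seatt(.003,2));print(arm.get_obs()['joint_pos'].round(3))"
```

```text
time: 16.65
tcp_pos: [0.4193, 0.1556, 0.1941]
eef_rot: [-2.091, -1.733, -0.607]
force: [0.7, -0.6, -1.4]
grip_width: 0.0592
grasp_force: 65.9
plate in seat mm [0.1 0.2 5.9] rot [ 0.    4.   -0.02]
shift [-0.   0.2 -0.2] turn [ 0.01 -0.   -0.02] tcp [0.419 0.155 0.194] dist 0
shift [-7.4  0.2  3.4] turn [ 0.01  2.   -0.01] tcp [0.419 0.151 0.187] dist 8
[ 0.196  0.518 -0.611  2.284 -0.986  0.245  0.447]
```

The pose is exact with no force, so the far pin is inside its notch. Level toward the limit, keeping the far end down.

```bash
python3 -m inch '[{"x":-2.5,"y":0.2,"z":1.1,"wx":0,"wy":0.7,"wz":0},{"x":-5,"y":0.2,"z":2.3,"wx":0,"wy":1.3,"wz":0},{"x":-7.4,"y":0.2,"z":3.4,"wx":0,"wy":2,"wz":0},{"x":-7.4,"y":0.2,"z":3.4,"wx":0,"wy":2,"wz":0}]'
python3 -c "
from h import *
err();tel(seatt(.003,2));print(arm.get_obs()['joint_pos'].round(3))"
```

```text
time: 17.05
tcp_pos: [0.4188, 0.15, 0.1866]
eef_rot: [-2.07, -1.709, -0.639]
force: [0.5, -0.2, -2.1]
grip_width: 0.0592
grasp_force: 65.9
plate in seat mm [-1.  -0.4  2.4] rot [ 0.15  1.97 -0.19]
shift [ 1.3 -0.3  0.1] turn [-0.01 -0.03 -0.24] tcp [0.419 0.151 0.187] dist 1
[ 0.28   0.564 -0.692  2.291 -1.034  0.212  0.528]
```

Both pins are within the notches (near end about 5 mm up). Correct 1 mm and release.

```bash
python3 -m inch '[{"x":1,"y":-0.3,"z":0.2,"wx":0,"wy":0,"wz":-0.2},{"x":1,"y":-0.3,"z":0.2,"wx":0,"wy":0,"wz":-0.2}]'; python3 -c "
from h import *
err()"; python3 -m inch '[{"x":0,"y":0,"z":0,"wx":0,"wy":0,"wz":0},{"x":0,"y":0,"z":0,"wx":0,"wy":0,"wz":0},{"x":0,"y":0,"z":0,"wx":0,"wy":0,"wz":0},{"x":0,"y":0,"z":0,"wx":0,"wy":0,"wz":0},{"x":0,"y":0,"z":0,"wx":0,"wy":0,"wz":0},{"x":0,"y":0,"z":0,"wx":0,"wy":0,"wz":0},{"x":0,"y":0,"z":0,"wx":0,"wy":0,"wz":0}]' 0
python3 -m inch '[{"x":0,"y":0,"z":-30,"wx":0,"wy":0,"wz":0},{"x":0,"y":0,"z":-70,"wx":0,"wy":0,"wz":0},{"x":0,"y":0,"z":-110,"wx":0,"wy":0,"wz":0},{"x":0,"y":0,"z":-150,"wx":0,"wy":0,"wz":0},{"x":0,"y":0,"z":-150,"wx":0,"wy":0,"wz":0},{"x":0,"y":0,"z":-150,"wx":0,"wy":0,"wz":0}]'
python3 - <<'E'
from h import *
import cv2
m=vision.camera_model("wrist");w=vision.capture("wrist");cv2.imwrite("pics/w11.png",w)
pts=[proj(m,(SEAT@[x,y,.006,1])[:3]) for x,y in((.07,.03),(.07,-.03),(-.07,-.03),(-.07,.03))]+[proj(m,(SEAT@[x,.012,.0035,1])[:3]) for x in(-.062,.062)]
c=np.mean(pts[:4],0);x0,y0=int(max(0,min(c[0]-90,332))),int(max(0,min(c[1]-68,248)))
print([((p-[x0,y0])*[800/180,600/136]).round() for p in pts])
cv2.imwrite("pics/w11b.png",cv2.resize(w[y0:y0+136,x0:x0+180],(800,600),interpolation=cv2.INTER_CUBIC))
E
```

```text
time: 17.25
tcp_pos: [0.4188, 0.1519, 0.1878]
eef_rot: [-2.066, -1.717, -0.641]
force: [-0.7, 0.2, -2.0]
grip_width: 0.059
grasp_force: 65.9
plate in seat mm [0.8 0.  3.5] rot [-0.09  2.    0.09]
time: 17.95
tcp_pos: [0.4188, 0.152, 0.1877]
eef_rot: [-2.067, -1.717, -0.641]
force: [-0.0, -0.4, 0.4]
grip_width: 0.0854
grasp_force: 0.0
time: 18.55
tcp_pos: [0.403, 0.0684, 0.3121]
eef_rot: [-2.068, -1.718, -0.642]
force: [0.8, -0.9, 0.1]
grip_width: 0.0855
grasp_force: 0.0
[array([282.,  32.]), array([520.,  32.]), array([541., 575.]), array([265., 575.]), array([349., 542.]), array([353.,  65.])]
```

View pics/w11b.png

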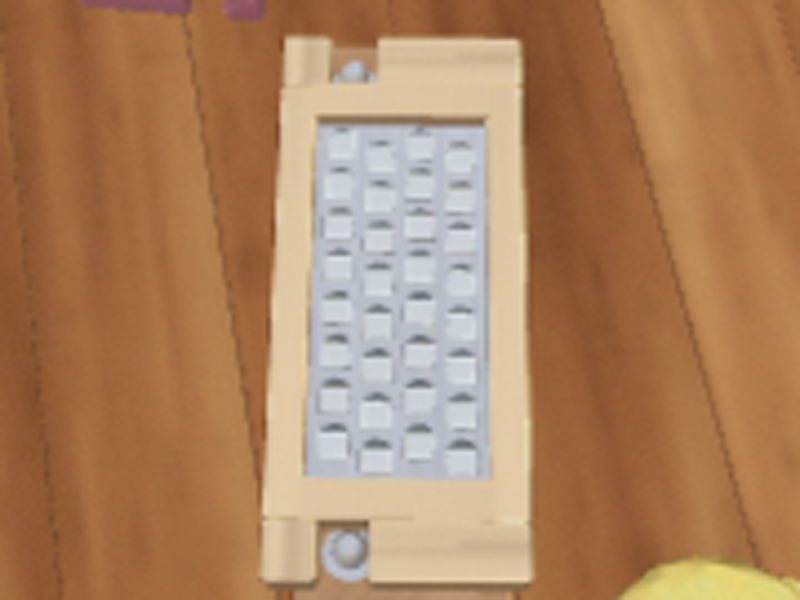

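The plate is coarse side up with both pins in their notches (far pin at (353,68), near pin at (347,548)). Corners match the seated prediction to about 1.5 image px, and the near end is not widened, as it would be if raised. The arm is clear, so I'll hand in.

```bash
python3 -c "
from plant import workorder
print(workorder.job_done())"
```

```text
the job is handed in; nothing more can be done
None
```

The fine-side-up plate (on the left-hand grater) is turned over and seated coarse side up on its own box, both pins in their notches. I handed the job in at about 18.6 s with the arm clear and nothing else touched; seating was checked by camera only, and no verdict came back.

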